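# Set a bench dog in the wagon vise and nip the board

## Task

Get the board held ready for planing: take the slim wooden bench dog out of the till, stand it up, turn it so that its shank fits the hole in the vise's sliding block with its overhanging jaw towards the board, and seat it fully home. Then slide the block along until the board is nipped snugly end to end between this dog and the fixed one, lying flat and straight on the bench. Leave the stout dog in the till and the other things on the table where they are.

Things in the scene. Friction and masses are not known exactly. Their poses are not given: they have to be found in the camera images.
- bench: Small raised workbench of pale wood, fixed, on 70 mm feet. Top face at 130 mm, beams 60 mm deep. Length along its y, from -275 to +230 mm; 200 mm wide (x -100 to +100). z up, origin on the table. The vise's block slides in a slot along x = 0 at the -y end, flush with the top. Its steel screw and 170 mm tommy bar stick out up to 170 mm past the -y end, about 100 mm high, and move with it.
- wagon (a joint): Slide of the vise's block along bench +y, towards the board, in m: 0 fully back, 0.12 farthest. Quick release open: it slides against about 4 N of friction and stays where left. Block 64 mm wide (x), 90 mm long (y), 60 mm deep. It can be pushed by the back of the head of the dog standing in it, or by the screw's end.
- hole (a point): Centre of the mouth of the through hole in the sliding block, at bench-top height; moves with the block, axes those of the bench. Hole 26 mm along bench x by 34 mm along bench y, 60 mm deep, open below.
- dog: Slim bench dog, dark wood, about 85 g, 130 mm long, starting on its side in a till compartment. x: along the shaft, foot to head; y: the way its jaw faces; z: its thickness, up as it lies (standing in the hole, jaw to bench +y, z points to bench -x). Origin on the underside as it lies, at mid-length, on the shank's centre line. Shank x -65 to +43, y -16 to +16, z 0 to 24 mm (32 by 24 mm section).
- dog_seat (a point): On the slim dog's shank axis at the underside of the head (dog x 43, y 0, z 12 mm); at the hole's mouth when home. The head is the next 22 mm (x 43 to 65), y -16 to +24: flush with the shank at the back, overhanging 8 mm on the jaw side; this overhang rests on the block when home, the head standing 22 mm above the bench.
- dog_jaw (a point): Middle of the jaw face of the slim dog's head (dog x 54, y 24, z 12 mm); axes those of the dog.
- dog_foot (a point): Centre of the slim dog's foot end (dog x -65, y 0, z 12 mm); the last 9 mm of the shank taper to it by 3.5 mm a side.
- board: Pale planed board, 90 mm wide (x), 200 mm long (y), 30 mm thick, about 0.4 kg, lying loose on the bench top between the vise block and the fixed dog, a little short of the latter. Origin at the centre of its underside.
- board_near (a point): Middle of the board's end face nearest the sliding block (board x 0, y -100, z 15 mm).
- board_far (a point): Middle of the board's end face nearest the fixed dog (board x 0, y +100, z 15 mm).
- fixed_jaw (a point): Middle of the jaw face of the fixed dog on the bench (bench x 0, y +140 mm, 11 mm above the top), facing bench -y; its dark head is 24 mm wide, 22 mm high and reaches to bench y +180 mm. Axes as the bench.
- till: Open plywood till, fixed, 176 (x) by 232 (y) by 58 mm high, walls and floor 8 mm thick. A wall along y = 0 makes two compartments 160 mm long (x) and 104 mm wide (y), centred at y -56 and +56 mm. Each holds one dog lying flat along x, head to till +x. Origin at the centre of its underside.
- stout_dog: Bystander: the other dog in the till, same shape but stout (140 mm long, shank 46 by 40 mm), too thick for the hole. Origin on its underside at mid-length, x along it.
- plane: Bystander: a steel block plane on the table, 160 (x) by 50 (y) by 60 mm high; origin at the centre of its sole.
- sanding_block: Bystander: a cork sanding block on the table, 70 (x) by 120 (y) by 30 mm high; origin at the centre of its underside.
Mind the look-alikes: they are no part of the job. What is shaped like the dog but blue or purple is not meant.

How it is judged:
By the outcome, as a careful person would: the job done as asked, in the order asked, and still so for the second after the job is handed in, with the robot touching nothing.
It also fails if it takes over 67 s, if anything falls off the work surface, if the arm or the gripper's body presses on something with over 40 N, if the wrist force passes 120 N, or if a joint passes its speed limit or range.

## Robot

A 6-joint arm with a two-finger parallel gripper is mounted at the origin on the work surface. World frame = base frame: x ahead of the robot, y to its left, z up, the work surface at z = 0. Lengths are in m, angles in degrees, forces in N, time in s.
With the tool pointing down it reaches from about 0.3 to 0.825 m from the base axis. Payload 5.4 kg.
Tool frame: the origin (TCP) lies on the front face of the gripper's body, between the roots of the fingers; the fingertips stand 88 mm ahead of it and the grasp point (between the pads) lies 69 mm ahead of it (r.tips_ahead is the distance from the TCP to the fingertips, in m); y points along the fingers, x is the direction in which the jaws open and shut, and the axes are right-handed (so a half turn about y gives the same grasp; the last joint's range is limited). The gripper opens to 92 mm and grips with 3 to 60 N. Pads are 20 mm wide; open, the fingers measure 128 mm over their backs; the gripper's body (75 mm by 189 mm) begins 69 mm behind the grasp point.
Start: joints at [-84.288, 9.076, 91.501, -0, 79.423, -12.038], TCP at [0.175, -0.548, 0.303] pointing down, gripper open.
Joint ranges: [-166.64, 166.64], [-54.1, 131.32], [10.49, 154.53], [-73.88, 253.88], [9.74, 151.15], [-171.62, 171.62]. Speed limits (degrees/s): [147.25, 147.25, 180, 180, 180, 180].

## Interface

Orientations are given as [roll, pitch, yaw] about the fixed x, y, z axes, in that order (R = Rz(yaw) Ry(pitch) Rx(roll)).
In Python, from workcell import r, optics, order gives the robot as it stands. The module is installed in compiled form; this text tells all that it offers.
- The arm moves only by the tool carry_out, never from a script. Its argument "commands" is a list of rows, each an object of numbers: "x", "y", "z": the shift along the world's x, y, z in m; "wx", "wy", "wz": the turn, a rotation vector about the world's x, y, z in rad; "jaw": the finger opening in m, from 0 to 0.0919. In form: [{"x": .., "y": .., "z": .., "wx": .., "wy": .., "wz": .., "jaw": ..}, ...]. A call has 1 to 12 rows; each row shifts and turns the commanded pose from where the row before left it; what a row does not reach is not made up. A row lasts 1/10 s, in which the tool goes at most 50 mm and 8.59 degrees, less where a joint would pass 70% of its speed; a pose out of reach is approached as far as the arm can. A call is refused whole if a number of a shift passes 0.05 or a number of a turn 0.15, either way. A call with a gripper value outside its range is refused whole. The fingers move at their own pace and stop on an object; "grip_force" is the grip in N (left out, the last holds). Time passes only in rows, so rows that do not move let the fingers close. It gives the time, the measured TCP pose, the force and the opening at its end, in the units of the state.
- r.state(): the state, without advancing time (a new reading comes with each control period).
- optics.get_image(name): name is "scene" or "top" or "wrist"; returns the picture (400x640x3 uint8, red, green, blue); there is no depth.
- optics.calibration(name): a dict with "fx", "fy", "cx", "cy" (pixels), "rvec" (rotation vector, rad) and "tvec" (3), from world to camera coordinates, as OpenCV has them. Camera axes: x right, y down, z forward; pixel columns grow to the right and rows downward; lengths in m; the calibration is good to about 2 mm. A picture is of the moment at which its call begins: read the wrist's pose just before it. calibration takes no time and is no camera call; for the wrist camera it gives the pose at the moment of the call.
- order.close_job(): hands the job in, once; it reports no verdict.
Trained networks look in the newest picture that a camera, given by its name, has taken for a name from the list of things; names that differ only in an ending like _2 or _b are one class to them, and where a whole thing is asked for, a point or a joint stands for the part that bears it (a point fixed in the world has none). Each returns a list of dicts, best first, with "score" (0 to 1); they miss things now and then, are a little off and sometimes report something else, mostly with a low value. They report only what shows in the picture. A call takes as long as a camera call. They do not tell look-alikes from the thing itself.
- optics.search_frame(target, camera): "bbox" ([left, top, width, height] in pixels, round what is visible of it).
The state is a dict: "time_s": time; "joint_positions": joint angles; "joint_velocities": joint speeds; "effort": joint torques, N m; "tcp_pos": TCP position; "tcp_rot": TCP orientation; "ft_force": force on the tool from outside, world axes, zero at the start; "wrist_torque": the same for the moment, N m; "finger_gap": finger opening in m.
Only numpy, scipy, OpenCV 4.12 (cv2) and the standard library are available. Lean on these libraries where they do the work, as an engineer would, in place of code of your own. Each camera call takes 0.05 s, during which the arm holds its last target. There are 200 camera calls.

## Working session

There is one attempt and no reset: what is moved stays moved. The work goes in short steps, Python scripts to look and compute and a tool call to move; the robot and the scene stay as the last step left them, time stands still between calls to the robot, and variables do not carry over. Pictures are saved under pics/ and viewed, on a budget of 10 in all, crops included, one or two more only if the job needs it, and the job is handed in when it is done.

Besides the shell and the picture viewer there is one more tool, called after "Emit:" in YAML: its name, and indented under it one key for each argument. carry_out: Moves the arm, as the interface text tells. Its arguments: {"type":"object","properties":{"commands":{"type":"array"},"grip_force":{"type":"number"}},"required":["commands"]}

```bash
mkdir -p pics
cat > h.py <<'E'
import numpy as np, cv2
from workcell import r, optics, order
def save(name,fn):
    im=optics.get_image(name); cv2.imwrite('pics/'+fn,cv2.cvtColor(im,cv2.COLOR_RGB2BGR)); return im
def cal(name):
    c=optics.calibration(name); K=np.array([[c['fx'],0,c['cx']],[0,c['fy'],c['cy']],[0,0,1.]])
    return K,np.array(c['rvec'],float).reshape(3),np.array(c['tvec'],float).reshape(3)
def proj(name,P,C=None):
    K,rv,t=C or cal(name); return cv2.projectPoints(np.array(P,float).reshape(-1,1,3),rv,t,K,None)[0].reshape(-1,2)
def onz(name,uv,z,C=None):
    K,rv,t=C or cal(name); R=cv2.Rodrigues(rv)[0]; c=-R.T@t
    out=[]
    for u,v in np.atleast_2d(uv):
        d=R.T@np.linalg.inv(K)@[u,v,1]; out.append(c+d*(z-c[2])/d[2])
    return np.array(out)
E
python3 - <<'E'
from h import *
a=save('scene','s0.png');b=save('top','t0.png')
cv2.imwrite('pics/both.png',cv2.cvtColor(np.vstack([a,b]),cv2.COLOR_RGB2BGR)[:, :])
for n in('top','scene'):
  K,rv,t=cal(n);R=cv2.Rodrigues(rv)[0];print(n,K[0,0],K[0,2],K[1,2],(-R.T@t).round(3),R.round(2).tolist())
  for k in('bench','wagon','dog','board','till','stout_dog','plane','sanding_block'):
    print(k,[(d['bbox'],round(d['score'],2)) for d in optics.search_frame(k,n)][:4])
print(r.state())
E
```

```text
top 479.23384358034326 321.12237640239186 202.0693111094816 [0.151 0.155 1.77 ] [[-0.02, -1.0, 0.01], [-0.98, 0.02, -0.19], [0.19, -0.01, -0.98]]
bench [([322.1, 135.9, 189.1, 74.9], 0.82)]
wagon [([424.7, 154.2, 87.3, 47.9], 0.85)]
dog [([170.4, 178.8, 37.1, 15.0], 0.76), ([173.6, 235.7, 37.8, 21.6], 0.72), ([234.4, 175.1, 30.0, 33.3], 0.57)]
board [([356.7, 154.0, 62.0, 30.4], 0.66)]
till [([219.4, 165.9, 80.7, 70.1], 0.64)]
stout_dog [([260.2, 189.9, 28.3, 33.4], 0.98)]
plane [([422.6, 233.7, 37.5, 11.9], 0.57)]
sanding_block [([313.1, 209.7, 33.9, 39.4], 0.66)]
scene 448.5075060956383 325.77366011660075 200.08960683187306 [ 1.603 -0.283  1.144] [[0.35, 0.94, 0.0], [0.62, -0.23, -0.75], [-0.71, 0.27, -0.66]]
bench [([118.7, 205.7, 219.7, 98.7], 0.62)]
wagon [([116.5, 235.4, 102.0, 53.5], 0.82)]
dog [([390.8, 193.7, 7.6, 22.4], 0.72), ([403.1, 162.6, 29.9, 18.3], 0.64)]
board [([234.0, 210.5, 67.6, 38.8], 0.64)]
till []
stout_dog [([356.4, 192.4, 13.5, 20.7], 0.78)]
plane [([178.0, 209.1, 42.9, 15.8], 0.75)]
sanding_block [([300.1, 191.8, 24.7, 9.9], 0.53)]
{'time_s': 0.9, 'joint_positions': array([-8.42873491e+01,  9.07735261e+00,  9.14994023e+01,  1.60451856e-04,
        7.94221042e+01, -1.20364963e+01]), 'joint_velocities': array([ 0.00968867, -0.01420654, -0.07880725, -0.01093787, -0.10594299,
        0.02932203]), 'effort': array([ 2.94877809e-04, -3.85570800e+01, -3.22363186e+01,  7.02200923e-02,
        3.07730120e-02, -1.64550084e-05]), 'tcp_pos': array([ 0.17528241, -0.54763456,  0.30270158]), 'tcp_rot': array([-9.00000837e+01, -1.14867478e-03, -7.22508822e+01]), 'ft_force': array([ 0.1877578 ,  0.25728407, -0.38952162]), 'wrist_torque': array([0.00877556, 0.06247681, 0.01370026]), 'finger_gap': 0.0919652901739278}
```

View pics/t0.png

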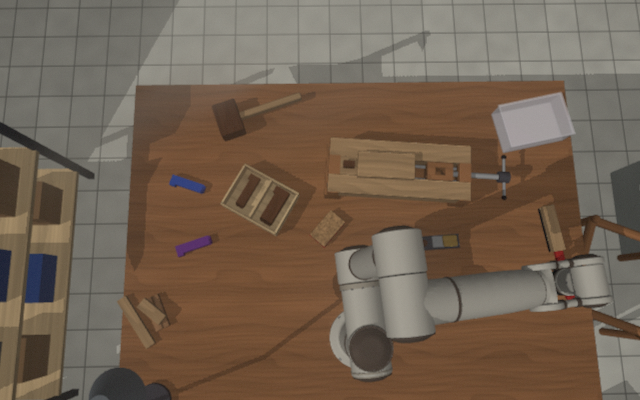

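View pics/s0.png

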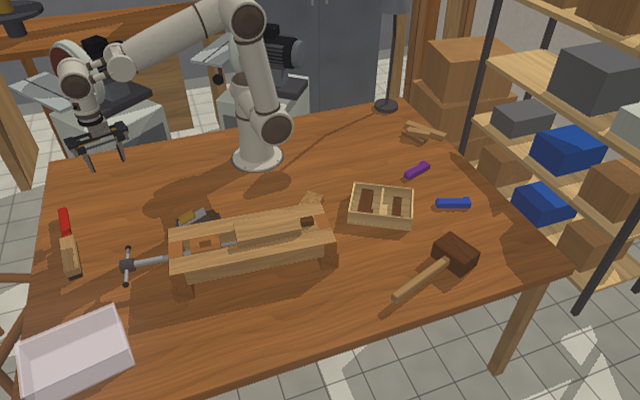

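Run:
```python
from h import *
im=cv2.imread('pics/t0.png')
a=cv2.resize(im[150:250,160:310],None,fx=5.3,fy=5.3,interpolation=cv2.INTER_CUBIC)[:300*2]
cv2.imwrite('pics/c1.png',a[:530])
for uv in[(249,190),(274,206),(260,200)]: print(uv,onz('top',uv,0.03).round(3))
for uv in[(331,139),(471,147),(470,202),(328,194),(440,171)]: print(uv,onz('top',uv,0.13).round(3))
print(proj('top',[[0.175,-0.548,0.303]]))
c=cal('wrist');R=cv2.Rodrigues(c[1])[0];print((-R.T@c[2]).round(3),R.round(3).tolist(),c[0][0,0])
```

```text
(249, 190) [[0.533 0.397 0.03 ]]
(274, 206) [[0.471 0.304 0.03 ]]
(260, 200) [[0.494 0.356 0.03 ]]
(331, 139) [[0.693 0.092 0.13 ]]
(471, 147) [[ 0.656 -0.408  0.13 ]]
(470, 202) [[ 0.456 -0.389  0.13 ]]
(328, 194) [[0.492 0.107 0.13 ]]
(440, 171) [[ 0.569 -0.291  0.13 ]]
[[547.17561416 281.43376142]]
[ 0.243 -0.525  0.385] [[0.304, -0.953, 0.001], [-0.921, -0.294, 0.254], [-0.242, -0.079, -0.967]] 317.49449187117096
```

View pics/c1.png

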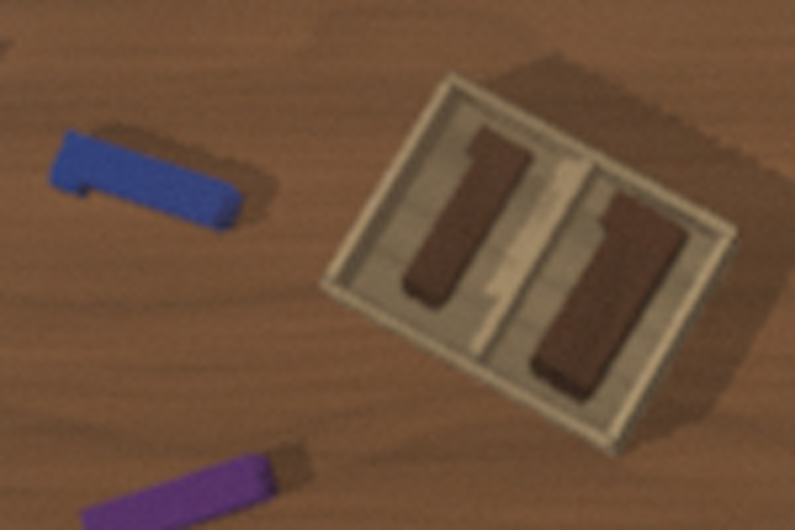

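Emit:
carry_out:
  commands:
    - {"x":0.025,"y":0.03,"z":0.01}
    - {"x":0.025,"y":0.03,"z":0.01}
    - {"x":0.025,"y":0.03,"z":0.01}
    - {"x":0.025,"y":0.03,"z":0.01}
    - {"x":0.025,"y":0.03,"z":0.01}
    - {"x":0.025,"y":0.03,"z":0.01}
    - {"x":0.025,"y":0.03,"z":0.01}
    - {"x":0.025,"y":0.03,"z":0.01}
    - {"x":0.025,"y":0.03,"z":0.01}
    - {"x":0.025,"y":0.03,"z":0.01}
    - {"x":0.025,"y":0.03,"z":0.01}
    - {"x":0.025,"y":0.03,"z":0.01}

```text
invalid input at $.commands[0]: expected keys x, y, z, wx, wy, wz, jaw
```

Emit:
carry_out:
  commands:
    - {}
    - {}

```text
invalid input at $.commands[0]: expected keys x, y, z, wx, wy, wz, jaw
```

```bash
cat >> h.py <<'E'
def log():
    import json
    s=r.state(); open('log.jsonl','a').write(json.dumps([list(map(float,s[k])) for k in('joint_positions','tcp_pos','tcp_rot')])+'\n')
    print('t',round(s['time_s'],2),'q',s['joint_positions'].round(1),'p',s['tcp_pos'].round(4),'rot',s['tcp_rot'].round(2),'F',s['ft_force'].round(1),'gap',round(s['finger_gap'],4)); return s
E
python3 - <<'E'
from h import *
import json
open('log.jsonl','a').write(json.dumps([[-84.28735,9.07735,91.49940,0.00016,79.42210,-12.0365],[0.17528241,-0.54763456,0.30270158],[-90,0,-72.2509]])+'\n')
log(); save('wrist','w1.png')
c=cal('wrist');np.savez('w1.npz',K=c[0],r=c[1],t=c[2])
for k in('bench','wagon','hole','board','board_near','fixed_jaw','board_far'):
    print(k,[(d['bbox'],round(d['score'],2)) for d in optics.search_frame(k,'wrist')][:3])
E
```

```text
t 0.9 q [-84.3   9.1  91.5   0.   79.4 -12. ] p [ 0.1753 -0.5476  0.3027] rot [-90.    -0.   -72.25] F [ 0.2  0.3 -0.4] gap 0.092
bench []
wagon []
hole []
board []
board_near []
fixed_jaw []
board_far []
```

View pics/w1.png

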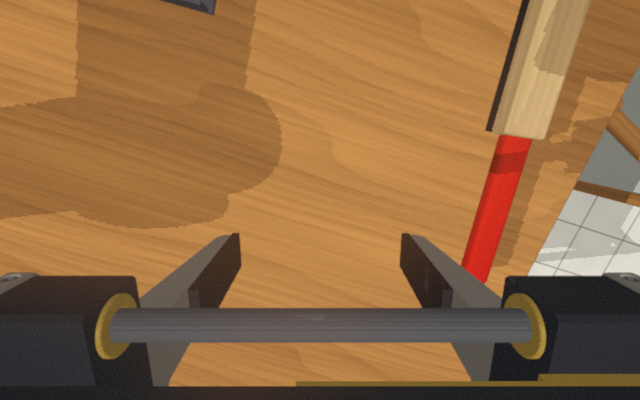

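Emit:
carry_out:
  commands:
    - {"x":0.021,"y":0.03,"z":0.012,"wx":0,"wy":0,"wz":0,"jaw":0.0919}
    - {"x":0.021,"y":0.03,"z":0.012,"wx":0,"wy":0,"wz":0,"jaw":0.0919}
    - {"x":0.021,"y":0.03,"z":0.012,"wx":0,"wy":0,"wz":0,"jaw":0.0919}
    - {"x":0.021,"y":0.03,"z":0.012,"wx":0,"wy":0,"wz":0,"jaw":0.0919}
    - {"x":0.021,"y":0.03,"z":0.012,"wx":0,"wy":0,"wz":0,"jaw":0.0919}
    - {"x":0.021,"y":0.03,"z":0.012,"wx":0,"wy":0,"wz":0,"jaw":0.0919}
    - {"x":0.021,"y":0.03,"z":0.012,"wx":0,"wy":0,"wz":0,"jaw":0.0919}
    - {"x":0.021,"y":0.03,"z":0.012,"wx":0,"wy":0,"wz":0,"jaw":0.0919}
    - {"x":0.021,"y":0.03,"z":0.012,"wx":0,"wy":0,"wz":0,"jaw":0.0919}
    - {"x":0.021,"y":0.03,"z":0.012,"wx":0,"wy":0,"wz":0,"jaw":0.0919}
    - {"x":0.021,"y":0.03,"z":0.012,"wx":0,"wy":0,"wz":0,"jaw":0.0919}
    - {"x":0,"y":0,"z":0,"wx":0,"wy":0,"wz":0,"jaw":0.0919}

```text
time_s: 2.5
tcp_pos: [0.4082, -0.215, 0.4369]
tcp_rot: [-89.8, -0.2, -71.9]
ft_force: [-0.2, 0.4, -0.3]
finger_gap: 0.0918
```

Run:
```python
from h import *
log(); save('wrist','w2.png')
c=cal('wrist');np.savez('w2.npz',K=c[0],r=c[1],t=c[2])
for k in('bench','wagon','hole','board','board_near','fixed_jaw','board_far'):
    print(k,[(d['bbox'],round(d['score'],2)) for d in optics.search_frame(k,'wrist')][:3])
```

```text
t 2.5 q [-42.9 -11.5  96.8   0.1  94.5  29.1] p [ 0.4082 -0.215   0.4369] rot [-89.83  -0.15 -71.94] F [-0.2  0.4 -0.3] gap 0.0918
bench [([66.8, 0.0, 562.3, 203.6], 0.74)]
wagon [([380.7, 19.7, 249.8, 180.8], 0.89)]
hole [([378.2, 18.3, 250.4, 186.4], 0.86)]
board [([66.5, 1.3, 565.8, 202.5], 0.72)]
board_near [([194.1, 0.0, 170.8, 63.8], 0.96)]
fixed_jaw [([64.2, 0.0, 568.0, 203.3], 0.98), ([0.4, 4.9, 16.2, 12.6], 0.66)]
board_far [([189.7, 0.2, 175.1, 65.6], 0.75)]
```

View pics/w2.png

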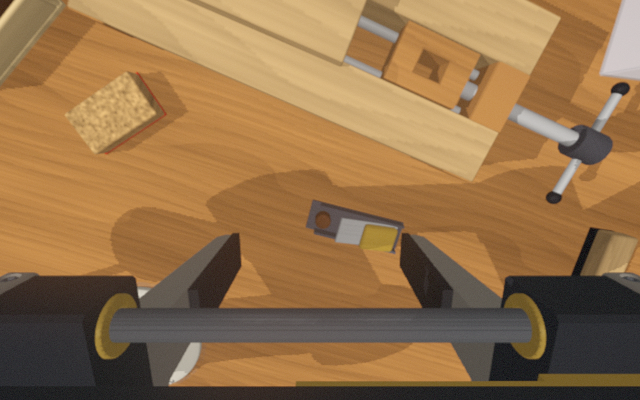

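Run:
```python
from h import *
z=np.load('w2.npz');C=(z['K'],z['r'],z['t'])
for n,uv in dict(cA=(560,17),cB=(474,181),hole=(432,65),edge=(66,6),blA=(480,57),blB=(468,105)).items(): print(n,onz('wrist',uv,0.13,C).round(4))
```

```text
cA [[ 0.6614 -0.4112  0.13  ]]
cB [[ 0.4659 -0.3988  0.13  ]]
hole [[ 0.5731 -0.2968  0.13  ]]
edge [[0.5055 0.1037 0.13  ]]
blA [[ 0.5975 -0.345   0.13  ]]
blB [[ 0.546  -0.3539  0.13  ]]
```

Emit:
carry_out:
  commands:
    - {"x":0.008,"y":0.005,"z":0.008,"wx":0,"wy":0,"wz":-0.08,"jaw":0.0919}
    - {"x":0.008,"y":0.005,"z":0.008,"wx":0,"wy":0,"wz":-0.08,"jaw":0.0919}
    - {"x":0.008,"y":0.005,"z":0.008,"wx":0,"wy":0,"wz":-0.08,"jaw":0.0919}
    - {"x":0.008,"y":0.005,"z":0.008,"wx":0,"wy":0,"wz":-0.08,"jaw":0.0919}
    - {"x":0.008,"y":0.005,"z":0.008,"wx":0,"wy":0,"wz":-0.08,"jaw":0.0919}
    - {"x":0.008,"y":0.005,"z":0.008,"wx":0,"wy":0,"wz":0,"jaw":0.0919}
    - {"x":0,"y":0,"z":0,"wx":0,"wy":0,"wz":0,"jaw":0.0919}

```text
time_s: 3.6
tcp_pos: [0.4549, -0.1877, 0.4837]
tcp_rot: [-89.9, -0.0, -95.0]
ft_force: [-0.2, -0.5, -0.8]
finger_gap: 0.0918
```

Run:
```python
from h import *
log(); save('wrist','w3.png')
c=cal('wrist');np.savez('w3.npz',K=c[0],r=c[1],t=c[2])
```

```text
t 3.6 q [-36.5  -6.4  87.2   0.   99.2  58.5] p [ 0.4549 -0.1877  0.4837] rot [-8.992e+01 -4.000e-02 -9.504e+01] F [-0.2 -0.5 -0.8] gap 0.0918
```

View pics/w3.png

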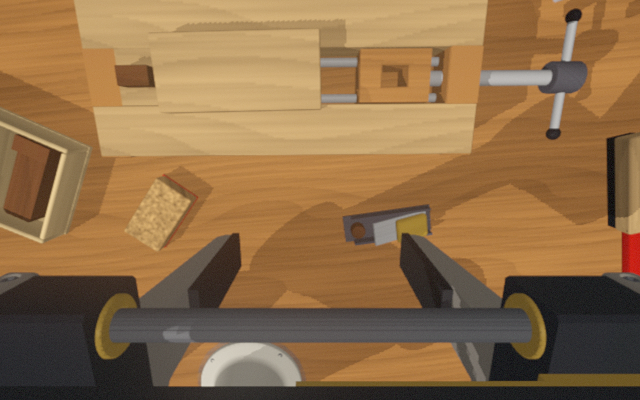

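Run:
```python
from h import *
g=cv2.cvtColor(cv2.imread('pics/w3.png'),cv2.COLOR_BGR2GRAY).astype(int)
print('row76',list(enumerate(g[74:79,350:445].mean(0).astype(int),350)))
print('col394',list(enumerate(g[40:165,390:397].mean(1).astype(int),40)))
for rr in(15,30,120,145): print('end row',rr,list(enumerate(g[rr-1:rr+2,466:492].mean(0).astype(int),466)))
for cc in(120,250,450): print('front col',cc,list(enumerate(g[150:162,cc-2:cc+3].mean(1).astype(int),150)))
```

```text
row76 [(350, np.int64(115)), (351, np.int64(117)), (352, np.int64(115)), (353, np.int64(117)), (354, np.int64(111)), (355, np.int64(97)), (356, np.int64(80)), (357, np.int64(79)), (358, np.int64(97)), (359, np.int64(116)), (360, np.int64(134)), (361, np.int64(144)), (362, np.int64(145)), (363, np.int64(145)), (364, np.int64(144)), (365, np.int64(144)), (366, np.int64(145)), (367, np.int64(144)), (368, np.int64(144)), (369, np.int64(144)), (370, np.int64(146)), (371, np.int64(143)), (372, np.int64(144)), (373, np.int64(144)), (374, np.int64(146)), (375, np.int64(144)), (376, np.int64(146)), (377, np.int64(144)), (378, np.int64(145)), (379, np.int64(144)), (380, np.int64(136)), (381, np.int64(124)), (382, np.int64(119)), (383, np.int64(118)), (384, np.int64(118)), (385, np.int64(119)), (386, np.int64(119)), (387, np.int64(119)), (388, np.int64(119)), (389, np.int64(119)), (390, np.int64(119)), (391, np.int64(119)), (392, np.int64(119)), (393, np.int64(119)), (394, np.int64(119)), (395, np.int64(119)), (396, np.int64(119)), (397, np.int64(108)), (398, np.int64(89)), (399, np.int64(82)),
[... 6154 characters left out ...]
t64(154)), (156, np.int64(143)), (157, np.int64(128)), (158, np.int64(133)), (159, np.int64(136)), (160, np.int64(137)), (161, np.int64(135))]
front col 250 [(150, np.int64(169)), (151, np.int64(166)), (152, np.int64(167)), (153, np.int64(169)), (154, np.int64(170)), (155, np.int64(144)), (156, np.int64(139)), (157, np.int64(139)), (158, np.int64(139)), (159, np.int64(142)), (160, np.int64(143)), (161, np.int64(146))]
front col 450 [(150, np.int64(170)), (151, np.int64(163)), (152, np.int64(156)), (153, np.int64(144)), (154, np.int64(133)), (155, np.int64(137)), (156, np.int64(135)), (157, np.int64(134)), (158, np.int64(135)), (159, np.int64(136)), (160, np.int64(126)), (161, np.int64(115))]
```

Run:
```python
from h import *
z=np.load('w3.npz');C=(z['K'],z['r'],z['t'])
P=lambda uv:onz('wrist',uv,0.13,C)[:,:2]
f=P([(120,156.3),(250,155),(450,153.4)]);e=P([(485.6,15),(484.2,30),(474.2,120),(471.5,145)])
print(f.round(4),e.round(4))
d=f[2]-f[0];print('bench yaw front',np.degrees(np.arctan2(-d[0],d[1])+0)%180)
d=e[0]-e[3];print('end yaw',np.degrees(np.arctan2(d[1],d[0])))
h=P([(380.7,76),(407.8,76),(394,64.6),(394,87.4)]);print('hole',h.round(4), np.linalg.norm(h[0]-h[1]),np.linalg.norm(h[2]-h[3]))
s=P([(394,46.5),(394,103.6),(359,76),(432,76)]);print('slot/block',s.round(4))
b=onz('wrist',[(150,33),(320,29),(321,109),(158,111)],0.16,C);print('board',b.round(4))
z=np.load('w2.npz');C2=(z['K'],z['r'],z['t']);
print('w2 check end', onz('wrist',[(560,17),(474,181)],.13,C2).round(4))
# till/dog from top refined
for uv in [(160+467/5.3,150+215/5.3),(160+425/5.3,150+295/5.3),(160+512/5.3,150+145/5.3)]: print(onz('top',uv,.032).round(4))
```

```text
[[ 0.5038  0.0806]
 [ 0.4898 -0.0956]
 [ 0.4677 -0.3667]] [[ 0.633  -0.4078]
 [ 0.6164 -0.4068]
 [ 0.509  -0.3981]
 [ 0.4765 -0.3955]]
bench yaw front 175.3924803462309
end yaw -4.471370092717284
hole [[ 0.5745 -0.2768]
 [ 0.5714 -0.3114]
 [ 0.5865 -0.2942]
 [ 0.5592 -0.2934]] 0.03472823981811823 0.02733980751287707
slot/block [[ 0.6076 -0.2948]
 [ 0.5392 -0.2928]
 [ 0.5769 -0.2491]
 [ 0.5687 -0.3423]]
board [[ 0.641  -0.0077  0.16  ]
 [ 0.6279 -0.2035  0.16  ]
 [ 0.5398 -0.1968  0.16  ]
 [ 0.5552  0.0019  0.16  ]]
w2 check end [[ 0.6614 -0.4112  0.13  ]
 [ 0.4659 -0.3988  0.13  ]]
[[0.5304 0.4    0.032 ]]
[[0.474  0.4285 0.032 ]]
[[0.5802 0.369  0.032 ]]
```

Emit:
carry_out:
  commands:
    - {"x":0.001,"y":0.045,"z":-0.005,"wx":0,"wy":0,"wz":-0.032,"jaw":0.06}
    - {"x":0.001,"y":0.045,"z":-0.005,"wx":0,"wy":0,"wz":-0.032,"jaw":0.06}
    - {"x":0.001,"y":0.045,"z":-0.005,"wx":0,"wy":0,"wz":-0.032,"jaw":0.06}
    - {"x":0.001,"y":0.045,"z":-0.005,"wx":0,"wy":0,"wz":-0.032,"jaw":0.06}
    - {"x":0.001,"y":0.045,"z":-0.005,"wx":0,"wy":0,"wz":-0.032,"jaw":0.06}
    - {"x":0.001,"y":0.045,"z":-0.005,"wx":0,"wy":0,"wz":-0.032,"jaw":0.06}
    - {"x":0.001,"y":0.045,"z":-0.005,"wx":0,"wy":0,"wz":-0.032,"jaw":0.06}
    - {"x":0.001,"y":0.045,"z":-0.005,"wx":0,"wy":0,"wz":-0.032,"jaw":0.06}
    - {"x":0.001,"y":0.045,"z":-0.005,"wx":0,"wy":0,"wz":-0.032,"jaw":0.06}
    - {"x":0.001,"y":0.045,"z":-0.005,"wx":0,"wy":0,"wz":-0.032,"jaw":0.06}
    - {"x":0.001,"y":0.045,"z":-0.005,"wx":0,"wy":0,"wz":-0.032,"jaw":0.06}
    - {"x":0.001,"y":0.045,"z":-0.005,"wx":0,"wy":0,"wz":-0.032,"jaw":0.06}

```text
time_s: 4.85
tcp_pos: [0.466, 0.3537, 0.4218]
tcp_rot: [-90.0, -0.1, -117.2]
ft_force: [0.6, -0.9, 0.9]
finger_gap: 0.0601
```

```bash
python3 -c "
from h import *
log()"
```

```text
t 4.85 q [ 25.4   7.8  79.7  -0.   92.6 142.6] p [0.466  0.3537 0.4218] rot [-9.0010e+01 -5.0000e-02 -1.1719e+02] F [ 0.6 -0.9  0.9] gap 0.0601
```

Emit:
carry_out:
  commands:
    - {"x":0,"y":0.012,"z":-0.004,"wx":0.028,"wy":0.05,"wz":0,"jaw":0.06}
    - {"x":0,"y":0.012,"z":-0.004,"wx":0.028,"wy":0.05,"wz":0,"jaw":0.06}
    - {"x":0,"y":0.012,"z":-0.004,"wx":0.028,"wy":0.05,"wz":0,"jaw":0.06}
    - {"x":0,"y":0.012,"z":-0.004,"wx":0.028,"wy":0.05,"wz":0,"jaw":0.06}
    - {"x":0,"y":0.012,"z":-0.004,"wx":0.028,"wy":0.05,"wz":0,"jaw":0.06}
    - {"x":0,"y":0.012,"z":-0.004,"wx":0.028,"wy":0.05,"wz":0,"jaw":0.06}
    - {"x":0,"y":0,"z":0,"wx":0,"wy":0,"wz":0,"jaw":0.06}
    - {"x":0,"y":0,"z":0,"wx":0,"wy":0,"wz":0,"jaw":0.06}

```text
time_s: 5.65
tcp_pos: [0.4665, 0.4237, 0.3981]
tcp_rot: [-109.6, 0.6, -117.3]
ft_force: [-0.2, 0.7, 0.4]
finger_gap: 0.0595
```

```bash
cat > kin.py <<'E'
import numpy as np, json
from scipy.spatial.transform import Rotation as Ro
from scipy.optimize import least_squares
D=[json.loads(l) for l in open('log.jsonl')]
Q=np.array([d[0] for d in D]);P=np.array([d[1] for d in D]);E=[Ro.from_euler('xyz',d[2],degrees=True) for d in D]
rz=lambda a:Ro.from_euler('z',a,degrees=True); ry=lambda a:Ro.from_euler('y',a,degrees=True)
# tool frame: z_flange = approach; tool y = approach
T0=Ro.from_euler('x',-90,degrees=True)  # guess; tool axes in flange: fixed by fit below
def rot(q,s4=1,s6=1,F=None):
    R=rz(q[0])*ry(q[1]+q[2])*rz(s4*q[3])*ry(q[4])*rz(s6*q[5]); return R if F is None else R*F
def F(s4,s6): return [rot(q,s4,s6).inv()*e for q,e in zip(Q,E)]
def lin(q,y):
    A=np.zeros((3,6)); R1=rz(q[0]).as_matrix(); a=np.radians(q[1]);b=np.radians(q[1]+q[2])
    A[:,0]=R1[:,0];A[:,1]=R1[:,2];A[:,2]=R1@[np.sin(a),0,np.cos(a)];A[:,3]=R1@[np.sin(b),0,np.cos(b)];A[:,4]=y;A[:,5]=R1[:,1];return A
def fit():
    A=np.vstack([lin(q,e.as_matrix()[:,1]) for q,e in zip(Q,E)]);p,*_=np.linalg.lstsq(A,P.ravel(),rcond=1e-9)
    return p,(A@p-P.ravel()).reshape(-1,3),np.linalg.svd(A)[1]
E
python3 - <<'E'
from h import *
log(); save('wrist','w4.png')
c=cal('wrist');np.savez('w4.npz',K=c[0],r=c[1],t=c[2])
print('dog',[(d['bbox'],round(d['score'],2)) for d in optics.search_frame('dog','wrist')][:3])
from kin import *
p,res,s=fit();print('a1,d1,L2,L4,d6,b',p.round(4),abs(res).max(),s.round(3))
for s4 in(1,-1):
  for s6 in(1,-1):
    f=F(s4,s6);print(s4,s6,[x.as_rotvec().round(2).tolist() for x in f])
E
```

```text
t 5.65 q [ 25.3  19.6  69.9  16.2 101.8 144.2] p [0.4665 0.4237 0.3981] rot [-109.64    0.64 -117.28] F [-0.2  0.7  0.4] gap 0.0595
dog [([235.1, 168.0, 63.1, 64.4], 0.97), ([300.3, 0.0, 30.9, 72.3], 0.82), ([97.0, 57.7, 106.8, 44.2], 0.64)]
a1,d1,L2,L4,d6,b [0.0008 0.2586 0.363  0.5191 0.2195 0.1206] 0.005866225120215507 [4.225 3.454 2.451 0.335 0.226 0.221]
1 1 [[-0.0, -2.22, -2.22], [0.0, 2.22, 2.22], [-0.0, -2.22, -2.22], [0.0, 2.22, 2.22], [0.0, 2.22, 2.22], [-0.0, 2.22, 2.22]]
1 -1 [[0.42, 1.99, 1.99], [0.42, 1.99, 1.99], [0.89, -1.61, -1.61], [1.4, -0.86, -0.86], [1.07, 1.4, 1.4], [1.04, 1.44, 1.44]]
-1 1 [[-0.0, -2.22, -2.22], [-0.0, 2.22, 2.22], [-0.0, -2.22, -2.22], [-0.0, -2.22, -2.22], [-0.0, 2.22, 2.22], [-0.46, -1.57, -2.51]]
-1 -1 [[0.42, 1.99, 1.99], [0.42, 1.99, 1.99], [0.89, -1.61, -1.6], [1.4, -0.86, -0.85], [1.07, 1.4, 1.4], [1.07, 0.83, 1.8]]
```

View pics/w4.png

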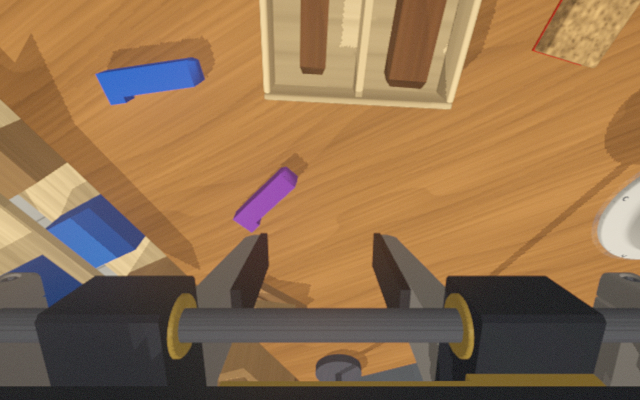

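```bash
cat >> kin.py <<'E'
def lin(q,y):
    A=np.zeros((3,8)); R1=rz(q[0]).as_matrix(); a=np.radians(q[1]);b=np.radians(q[1]+q[2])
    A[:,0]=R1[:,0];A[:,1]=R1[:,2];A[:,2]=R1@[np.sin(a),0,np.cos(a)];A[:,3]=R1@[np.sin(b),0,np.cos(b)];A[:,4]=y;A[:,5]=R1[:,1];A[:,6]=R1@[np.cos(b),0,-np.sin(b)];A[:,7]=R1@[np.cos(a),0,-np.sin(a)];return A
FT=Ro.from_rotvec(np.pi/np.sqrt(2)*np.array([0,1,1.]))
LO=np.array([-166.64,-54.1,10.49,-73.88,9.74,-171.62]);HI=np.array([166.64,131.32,154.53,253.88,151.15,171.62])
prm,resid,sv=fit()
def fk(q):
    R=rot(q,1,1,FT); return lin(q,R.as_matrix()[:,1])@prm,R
def ik(p,R,q0):
    f=lambda q:np.r_[(fk(q)[0]-p)*10,(R.inv()*fk(q)[1]).as_rotvec()*3]
    s=least_squares(f,np.clip(q0,LO+.1,HI-.1),bounds=(LO,HI),x_scale=30.); return s.x,np.abs(s.fun).max()
E
python3 - <<'E'
from kin import *
print(prm.round(4),abs(resid).max(),sv.round(3))
yaw=-4.5;hole=np.array([.573,-.294])
B=rz(yaw)
for tilt in(0,15,25,35,45,55):
  # tool x=-bench y, y=approach (c,0,-s), z = x×y
  c,s=np.cos(np.radians(tilt)),np.sin(np.radians(tilt))
  y=np.array([c,0,-s]);x=np.array([0,-1,0.]);R=B*Ro.from_matrix(np.c_[x,y,np.cross(x,y)])
  for hz in(.24,.18):
    g=np.r_[hole,hz];p=g-.069*R.as_matrix()[:,1];out=[]
    for q4 in(0,60,100,180):
      for q6 in(-120,0,120):
        q,e=ik(p,R,[-25,30,90,q4,40,q6])
        if e<1e-3 and not any(np.abs(q-o).max()<2 for o in out): out.append(q)
    print(tilt,hz,[o.round(0).tolist() for o in out])
E
```

```text
[0.     0.2981 0.3857 0.5191 0.234  0.1199 0.0478 0.    ] 2.365633094081332e-06 [4.874 4.225 2.451 0.345 0.32  0.302 0.215 0.155]
0 0.24 [[-63.0, 12.0, 130.0, 115.0, 71.0, -56.0]]
0 0.18 [[-63.0, 22.0, 128.0, 118.0, 75.0, -64.0]]
15 0.24 [[-62.0, -0.0, 129.0, 99.0, 55.0, -38.0]]
15 0.18 [[-62.0, 9.0, 129.0, 105.0, 57.0, -48.0]]
25 0.24 [[-60.0, -4.0, 126.0, 83.0, 48.0, -21.0]]
25 0.18 [[-60.0, 4.0, 127.0, 91.0, 48.0, -33.0]]
35 0.24 [[-56.0, -6.0, 121.0, 65.0, 45.0, -3.0]]
35 0.18 [[-56.0, 1.0, 123.0, 73.0, 42.0, -14.0]]
45 0.24 [[-53.0, -5.0, 115.0, 47.0, 46.0, 15.0]]
45 0.18 [[-53.0, 1.0, 118.0, 53.0, 41.0, 7.0]]
55 0.24 [[-49.0, -1.0, 108.0, 31.0, 51.0, 30.0]]
55 0.18 [[-49.0, 3.0, 111.0, 35.0, 45.0, 25.0]]
```

Emit:
carry_out:
  commands:
    - {"x":0.03,"y":-0.015,"z":-0.01,"wx":0,"wy":0,"wz":0,"jaw":0.06}
    - {"x":0.03,"y":-0.015,"z":-0.01,"wx":0,"wy":0,"wz":0,"jaw":0.06}
    - {"x":0.03,"y":-0.015,"z":-0.01,"wx":0,"wy":0,"wz":0,"jaw":0.06}
    - {"x":0,"y":0,"z":0,"wx":0,"wy":0,"wz":0,"jaw":0.06}
    - {"x":0,"y":0,"z":0,"wx":0,"wy":0,"wz":0,"jaw":0.06}

```text
time_s: 6.25
tcp_pos: [0.5563, 0.3789, 0.3688]
tcp_rot: [-109.7, 0.7, -117.3]
ft_force: [-0.3, 0.2, -0.3]
finger_gap: 0.06
```

Run:
```python
from h import *
log(); im=save('wrist','w5.png')
c=cal('wrist');np.savez('w5.npz',K=c[0],r=c[1],t=c[2])
print('dog',[([round(v) for v in d['bbox']],round(d['score'],2)) for d in optics.search_frame('dog','wrist')][:3])
a=cv2.cvtColor(im[0:240,220:460],cv2.COLOR_RGB2BGR)
cv2.imwrite('pics/w5c.png',cv2.resize(a,None,fx=2.5,fy=2.5,interpolation=cv2.INTER_CUBIC))
```

```text
t 6.25 q [ 18.9  28.3  61.8  14.9 102.9 137.8] p [0.5563 0.3789 0.3688] rot [-109.69    0.7  -117.33] F [-0.3  0.2 -0.3] gap 0.06
dog [([269, 230, 32, 36], 0.79), ([114, 138, 101, 39], 0.72), ([297, 48, 33, 107], 0.57)]
```

View pics/w5c.png

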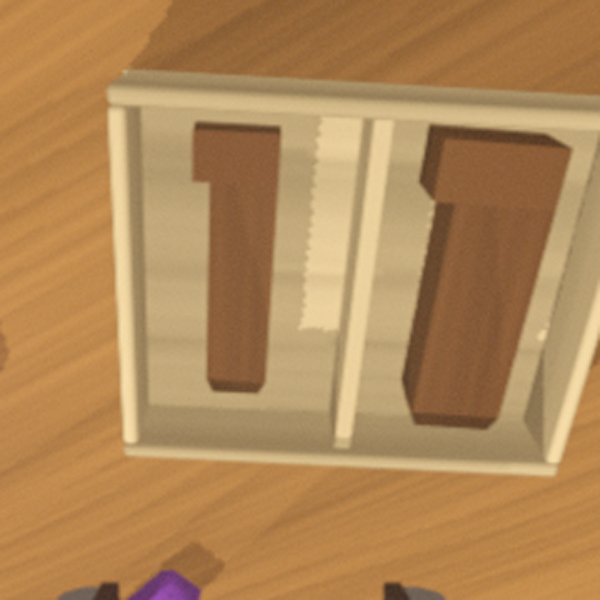

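Run:
```python
from h import *
from scipy.optimize import least_squares
z=np.load('w5.npz');C=(z['K'],z['r'],z['t'])
uv=np.array([(194,130),(281,130),(193,182),(210,182),(208,382),(266,383)])/2.5+[220,0]
M=np.array([(65,24),(65,-16),(43,24),(43,16),(-56,16),(-56,-16)])/1e3
W=onz('wrist',uv,.032,C)[:,:2];print(W.round(4))
def T(q):c,s=np.cos(q[2]),np.sin(q[2]);return M@np.array([[c,s],[-s,c]])+q[:2]
s=least_squares(lambda q:(T(q)-W).ravel(),[.53,.4,-.5]);print(s.x[:2].round(4),np.degrees(s.x[2]).round(2),((T(s.x)-W)*1e3).round(1).tolist())
u,v=(np.array([(130,445),(340,445),(110,90),(590,100),(555,470)])/2.5+[220,0]).T
print(onz('wrist',np.c_[u,v],.058,C).round(3))
```

```text
[[0.6004 0.3898]
 [0.5825 0.355 ]
 [0.5814 0.4011]
 [0.5778 0.394 ]
 [0.4896 0.444 ]
 [0.4749 0.4165]]
[0.5321 0.4017] -29.71 [[0.1, 0.6], [-1.9, 0.6], [-0.1, 0.2], [-0.4, 0.3], [1.8, -0.7], [0.6, -1.0]]
[[0.487 0.491 0.058]
 [0.436 0.392 0.058]
 [0.632 0.409 0.058]
 [0.539 0.236 0.058]
 [0.37  0.296 0.058]]
```

```bash
cat > plan.py <<'E'
from h import *
from kin import *
def toolR(yaw,tilt): # yaw = heading of approach's horizontal side (dog/bench x); lying: tilt from vertical
    x=[0,-1,0.];return x
def R_from(B,y):
    x=np.array([0,-1,0.]);y=np.array(y,float);return B*Ro.from_matrix(np.c_[x,y,np.cross(x,y)])
sn,cs=np.sin(np.radians(20)),np.cos(np.radians(20))
Rpick=R_from(rz(-29.7),[-sn,0,-cs]); Rstand=R_from(rz(-4.5),[cs,0,-sn])
dog=np.array([.532,.402]); hd=np.array([np.cos(np.radians(-29.7)),np.sin(np.radians(-29.7))])
gpick=np.r_[dog+.020*hd,.033]; ppick=gpick-.069*Rpick.as_matrix()[:,1]
def delta(p,R):
    s=r.state();Rc=Ro.from_euler('xyz',s['tcp_rot'],degrees=True)
    print('dp',(p-s['tcp_pos']).round(4),'rv',(R*Rc.inv()).as_rotvec().round(4), 'q',s['joint_positions'].round(1),'tcp',s['tcp_pos'].round(4),'F',s['ft_force'].round(1),'gap',round(s['finger_gap'],4),'t',round(s['time_s'],2))
E
python3 - <<'E'
from plan import *
delta(ppick,Rpick); print(ppick, Rpick.as_euler('xyz',degrees=True)); print(ik(ppick,Rpick,r.state()['joint_positions']))
E
```

```text
dp [ 0.0143  0.0004 -0.2721] rv [-0.0089  0.012  -0.0431] q [ 19.   28.2  61.8  14.9 102.9 137.8] tcp [0.5555 0.38   0.3699] F [ 0.5  0.3 -0.2] gap 0.0603 t 6.35
[0.5698718  0.3803983  0.09783879] [-1.10000000e+02  1.27222187e-14 -1.19700000e+02]
(array([ 18.52852596,  43.14127299,  71.74498792,  15.05525927,
        79.11983824, 133.54626207]), np.float64(2.4980018054066022e-15))
```

Emit:
carry_out:
  commands:
    - {"x":0.003,"y":0,"z":-0.035,"wx":-0.003,"wy":0.004,"wz":-0.014,"jaw":0.044}
    - {"x":0.003,"y":0,"z":-0.035,"wx":-0.003,"wy":0.004,"wz":-0.014,"jaw":0.044}
    - {"x":0.003,"y":0,"z":-0.035,"wx":-0.003,"wy":0.004,"wz":-0.014,"jaw":0.044}
    - {"x":0.003,"y":0,"z":-0.035,"wx":0,"wy":0,"wz":0,"jaw":0.044}
    - {"x":0.002,"y":0,"z":-0.035,"wx":0,"wy":0,"wz":0,"jaw":0.044}
    - {"x":0,"y":0,"z":-0.01,"wx":0,"wy":0,"wz":0,"jaw":0.044}
    - {"x":0,"y":0,"z":-0.01,"wx":0,"wy":0,"wz":0,"jaw":0.044}
    - {"x":0,"y":0,"z":0,"wx":0,"wy":0,"wz":0,"jaw":0.044}
    - {"x":0,"y":0,"z":0,"wx":0,"wy":0,"wz":0,"jaw":0.044}

```text
time_s: 7.25
tcp_pos: [0.5709, 0.38, 0.1759]
tcp_rot: [-109.9, 0.1, -119.7]
ft_force: [-0.4, -0.0, -0.4]
finger_gap: 0.0442
```

Run:
```python
from plan import *
delta(ppick,Rpick)
im=save('wrist','w6.png')
c=cal('wrist')
a=cv2.cvtColor(im[0:330,120:520],cv2.COLOR_RGB2BGR)
cv2.imwrite('pics/w6c.png',a)
```

```text
dp [-0.0011  0.0004 -0.0781] rv [-0.0004  0.0016 -0.0004] q [ 18.5  37.8  70.3  14.8  85.6 135.2] tcp [0.5709 0.38   0.1759] F [-0.4 -0.  -0.4] gap 0.0442 t 7.25
```

View pics/w6c.png

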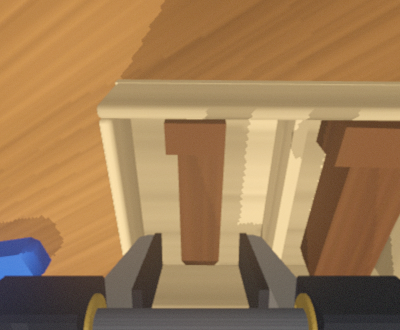

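Emit:
carry_out:
  commands:
    - {"x":0,"y":0,"z":-0.013,"wx":0,"wy":0,"wz":0,"jaw":0.044}
    - {"x":0,"y":0,"z":-0.013,"wx":0,"wy":0,"wz":0,"jaw":0.044}
    - {"x":0,"y":0,"z":-0.013,"wx":0,"wy":0,"wz":0,"jaw":0.044}
    - {"x":0,"y":0,"z":-0.013,"wx":0,"wy":0,"wz":0,"jaw":0.044}
    - {"x":0,"y":0,"z":-0.013,"wx":0,"wy":0,"wz":0,"jaw":0.044}
    - {"x":0,"y":0,"z":-0.012,"wx":0,"wy":0,"wz":0,"jaw":0.044}
    - {"x":0,"y":0,"z":0,"wx":0,"wy":0,"wz":0,"jaw":0.044}
    - {"x":0,"y":0,"z":0,"wx":0,"wy":0,"wz":0,"jaw":0.02}
    - {"x":0,"y":0,"z":0,"wx":0,"wy":0,"wz":0,"jaw":0.02}
    - {"x":0,"y":0,"z":0,"wx":0,"wy":0,"wz":0,"jaw":0.02}
    - {"x":0,"y":0,"z":0,"wx":0,"wy":0,"wz":0,"jaw":0.02}
  grip_force: 35

```text
time_s: 8.4
tcp_pos: [0.5703, 0.3794, 0.0968]
tcp_rot: [-110.0, -0.1, -119.7]
ft_force: [0.3, 0.7, -0.6]
finger_gap: 0.0317
```

Run:
```python
from plan import *
delta(ppick,Rpick)
import json
s=r.state();json.dump([list(s['tcp_pos']),list(s['tcp_rot'])],open('pick.json','w'))
# plan path
q=s['joint_positions']
for nm,p,R in [('lift',s['tcp_pos']+[0,0,.25],Rpick)]:
    q,e=ik(p,R,q);print(nm,q.round(0),e)
# dog in tool
Rp=Ro.from_euler('xyz',s['tcp_rot'],degrees=True)
Rd=rz(-29.7)
grel=Rp.inv().apply(np.r_[dog,.008]-s['tcp_pos']); Rrel=Rp.inv()*Rd
print(grel.round(4))
```

```text
dp [-0.0004  0.001   0.0011] rv [ 0.0009 -0.0013 -0.0001] q [ 18.4  43.3  71.7  15.   79.1 133.5] tcp [0.5703 0.3794 0.0968] F [ 0.3  0.7 -0.6] gap 0.0317 t 8.4
lift [ 18.  31.  61.  15. 102. 139.] 1.4311107854325655e-10
[-0.0008  0.0986 -0.0113]
```

```bash
cat >> plan.py <<'E'
pk=json.load(open('pick.json')); Rp=Ro.from_euler('xyz',pk[1],degrees=True); Rd=rz(-29.7)
Rrel=Rp.inv()*Rd
grel=Rp.inv().apply(np.r_[dog,.008]-pk[0]); grel[0]=0  # jaws centre it
hole=np.array([.573,-.294])
def stand_R(yaw=-4.5): # dog upright
    B=rz(yaw).as_matrix();Rs=Ro.from_matrix(np.c_[B[:,2],B[:,1],-B[:,0]]);return Rs*Rrel.inv(),Rs
def stand_p(hole,zseat,yaw=-4.5):
    Rt,Rs=stand_R(yaw); pt=np.r_[hole,zseat]-Rs.apply([.043,0,.012]); return pt-Rt.apply(grel),Rt
E
python3 - <<'E'
from plan import *
p1,Rt=stand_p(hole,.13+.130)   # foot 22 mm above mouth
print('target tcp',p1.round(4),Rt.as_euler('xyz',degrees=True).round(2))
s=r.state();R0=Ro.from_euler('xyz',s['tcp_rot'],degrees=True);rv=(Rt*R0.inv()).as_rotvec();print('rv',rv.round(4),np.degrees(np.linalg.norm(rv)))
q=s['joint_positions'];pl=s['tcp_pos']+[0,0,.25]
via=np.array([.46,.10,.44])
pts=[(pl,0)]
N=16
for i in range(1,N+1):
    f=i/N; p=pl+(via-pl)*min(1,2*f) if f<=.5 else via+(np.r_[p1[:2],p1[2]+.06]-via)*(2*f-1)
    pts.append((p,f))
pts.append((p1,1))
for p,f in pts:
    q2,e=ik(p,Ro.from_rotvec(rv*f)*R0,q);print(round(f,2),p.round(3),q2.round(0),'d',np.abs(q2-q).max().round(0),'e',round(e,4));q=q2
E
```

```text
target tcp [ 0.4965 -0.2879  0.2614] [-20.04  -0.   -94.58]
rv [-0.4649 -1.5113  0.3449] 92.72753417434335
0 [0.57  0.379 0.347] [ 18.  31.  61.  15. 102. 139.] d 23.0 e 0.0
0.06 [0.556 0.344 0.358] [ 17.  24.  69.  11.  97. 136.] d 8.0 e 0.0
0.12 [0.543 0.31  0.37 ] [ 16.  17.  76.   8.  93. 133.] d 7.0 e 0.0
0.19 [0.529 0.275 0.382] [ 14.  10.  82.   4.  89. 129.] d 7.0 e 0.0
0.25 [0.515 0.24  0.393] [ 12.   3.  88.   2.  85. 126.] d 7.0 e 0.0
0.31 [0.501 0.205 0.405] [ 10.  -4.  94.  -1.  81. 122.] d 7.0 e 0.0
0.38 [0.488 0.17  0.417] [  7. -11.  99.  -2.  77. 118.] d 7.0 e 0.0
0.44 [0.474 0.135 0.428] [  3. -18. 105.  -3.  74. 113.] d 7.0 e 0.0
0.5 [0.46 0.1  0.44] [ -1. -25. 109.  -2.  70. 107.] d 7.0 e 0.0
0.56 [0.465 0.052 0.425] [ -9. -30. 115.   1.  63.  97.] d 10.0 e 0.0
0.62 [0.469 0.003 0.41 ] [-18. -33. 121.   7.  57.  86.] d 12.0 e 0.0
0.69 [ 0.474 -0.045  0.396] [-27. -36. 125.  17.  51.  71.] d 14.0 e 0.0
0.75 [ 0.478 -0.094  0.381] [-36. -36. 129.  29.  47.  54.] d 17.0 e 0.0
0.81 [ 0.483 -0.142  0.366] [-44. -33. 131.  44.  45.  35.] d 19.0 e 0.0
0.88 [ 0.487 -0.191  0.351] [-52. -28. 131.  59.  45.  15.] d 20.0 e 0.0
0.94 [ 0.492 -0.239  0.336] [-58. -20. 130.  73.  48.  -3.] d 18.0 e 0.0
1.0 [ 0.496 -0.288  0.321] [-62. -11. 128.  84.  53. -19.] d 15.0 e 0.0
1 [ 0.496 -0.288  0.261] [-62.  -4. 129.  91.  53. -30.] d 11.0 e 0.0
```

Emit:
carry_out:
  commands:
    - {"x":0,"y":0,"z":0.02,"wx":0,"wy":0,"wz":0,"jaw":0.02}
    - {"x":0,"y":0,"z":0.045,"wx":0,"wy":0,"wz":0,"jaw":0.02}
    - {"x":0,"y":0,"z":0.045,"wx":0,"wy":0,"wz":0,"jaw":0.02}
    - {"x":0,"y":0,"z":0.045,"wx":0,"wy":0,"wz":0,"jaw":0.02}
    - {"x":0,"y":0,"z":0.045,"wx":0,"wy":0,"wz":0,"jaw":0.02}
    - {"x":0,"y":0,"z":0.045,"wx":0,"wy":0,"wz":0,"jaw":0.02}
    - {"x":-0.014,"y":-0.035,"z":0.012,"wx":-0.029,"wy":-0.0945,"wz":0.0215,"jaw":0.02}
    - {"x":-0.014,"y":-0.035,"z":0.012,"wx":-0.029,"wy":-0.0945,"wz":0.0215,"jaw":0.02}
    - {"x":-0.014,"y":-0.035,"z":0.012,"wx":-0.029,"wy":-0.0945,"wz":0.0215,"jaw":0.02}
    - {"x":-0.014,"y":-0.035,"z":0.012,"wx":-0.029,"wy":-0.0945,"wz":0.0215,"jaw":0.02}
    - {"x":-0.014,"y":-0.035,"z":0.012,"wx":-0.029,"wy":-0.0945,"wz":0.0215,"jaw":0.02}
    - {"x":-0.014,"y":-0.035,"z":0.012,"wx":-0.029,"wy":-0.0945,"wz":0.0215,"jaw":0.02}

```text
time_s: 9.6
tcp_pos: [0.4851, 0.1682, 0.416]
tcp_rot: [-76.1, 4.9, -110.6]
ft_force: [0.7, -1.0, 0.2]
finger_gap: 0.0316
```

Emit:
carry_out:
  commands:
    - {"x":-0.014,"y":-0.035,"z":0.012,"wx":-0.029,"wy":-0.0945,"wz":0.0215,"jaw":0.02}
    - {"x":-0.014,"y":-0.035,"z":0.012,"wx":-0.029,"wy":-0.0945,"wz":0.0215,"jaw":0.02}
    - {"x":0.002,"y":-0.024,"z":-0.007,"wx":-0.0145,"wy":-0.047,"wz":0.011,"jaw":0.02}
    - {"x":0.002,"y":-0.024,"z":-0.007,"wx":-0.0145,"wy":-0.047,"wz":0.011,"jaw":0.02}
    - {"x":0.002,"y":-0.024,"z":-0.007,"wx":-0.0145,"wy":-0.047,"wz":0.011,"jaw":0.02}
    - {"x":0.002,"y":-0.024,"z":-0.007,"wx":-0.0145,"wy":-0.047,"wz":0.011,"jaw":0.02}
    - {"x":0.002,"y":-0.024,"z":-0.007,"wx":-0.0145,"wy":-0.047,"wz":0.011,"jaw":0.02}
    - {"x":0.002,"y":-0.024,"z":-0.007,"wx":-0.0145,"wy":-0.047,"wz":0.011,"jaw":0.02}
    - {"x":0.002,"y":-0.024,"z":-0.007,"wx":-0.0145,"wy":-0.047,"wz":0.011,"jaw":0.02}
    - {"x":0.002,"y":-0.024,"z":-0.007,"wx":-0.0145,"wy":-0.047,"wz":0.011,"jaw":0.02}
    - {"x":0.002,"y":-0.024,"z":-0.007,"wx":-0.0145,"wy":-0.047,"wz":0.011,"jaw":0.02}

```text
time_s: 10.7
tcp_pos: [0.4759, -0.1172, 0.3761]
tcp_rot: [-39.4, 3.4, -99.4]
ft_force: [0.4, 0.7, -1.3]
finger_gap: 0.0312
```

Run:
```python
from plan import *
p1,Rt=stand_p(hole,.13+.130)
delta(p1,Rt)
```

```text
dp [ 0.0206 -0.1707 -0.1146] rv [-0.0994 -0.3288  0.0728] q [-40.7 -36.  130.2  36.5  46.8  44.3] tcp [ 0.4759 -0.1172  0.3761] F [ 0.4  0.7 -1.3] gap 0.0312 t 10.7
```

Emit:
carry_out:
  commands:
    - {"x":0.0026,"y":-0.0213,"z":-0.0068,"wx":-0.0124,"wy":-0.0411,"wz":0.0091,"jaw":0.02}
    - {"x":0.0026,"y":-0.0213,"z":-0.0068,"wx":-0.0124,"wy":-0.0411,"wz":0.0091,"jaw":0.02}
    - {"x":0.0026,"y":-0.0213,"z":-0.0068,"wx":-0.0124,"wy":-0.0411,"wz":0.0091,"jaw":0.02}
    - {"x":0.0026,"y":-0.0213,"z":-0.0068,"wx":-0.0124,"wy":-0.0411,"wz":0.0091,"jaw":0.02}
    - {"x":0.0026,"y":-0.0213,"z":-0.0068,"wx":-0.0124,"wy":-0.0411,"wz":0.0091,"jaw":0.02}
    - {"x":0.0026,"y":-0.0213,"z":-0.0068,"wx":-0.0124,"wy":-0.0411,"wz":0.0091,"jaw":0.02}
    - {"x":0.0026,"y":-0.0213,"z":-0.0068,"wx":-0.0124,"wy":-0.0411,"wz":0.0091,"jaw":0.02}
    - {"x":0.0026,"y":-0.0213,"z":-0.0068,"wx":-0.0124,"wy":-0.0411,"wz":0.0091,"jaw":0.02}
    - {"x":0,"y":0,"z":0,"wx":0,"wy":0,"wz":0,"jaw":0.02}
    - {"x":0,"y":0,"z":0,"wx":0,"wy":0,"wz":0,"jaw":0.02}
    - {"x":0,"y":0,"z":0,"wx":0,"wy":0,"wz":0,"jaw":0.02}

```text
time_s: 11.8
tcp_pos: [0.4973, -0.2862, 0.3216]
tcp_rot: [-20.2, 0.0, -94.5]
ft_force: [0.6, 0.9, -1.2]
finger_gap: 0.0318
```

Run:
```python
from plan import *
p1,Rt=stand_p(hole,.13+.130)
delta(p1,Rt)
a=save('wrist','w7.png');b=save('scene','s7.png')
b=cv2.resize(b[170:320,100:340],(640,400),interpolation=cv2.INTER_CUBIC)
v=np.vstack([a[:,:],b]);v=cv2.resize(v,(480,600));cv2.imwrite('pics/v7.png',cv2.cvtColor(v,cv2.COLOR_RGB2BGR))
```

```text
dp [-0.0008 -0.0017 -0.0602] rv [-0.0009 -0.0033 -0.0009] q [-62.  -11.3 127.7  83.8  52.8 -18.4] tcp [ 0.4973 -0.2862  0.3216] F [ 0.6  0.9 -1.2] gap 0.0318 t 11.8
```

View pics/v7.png

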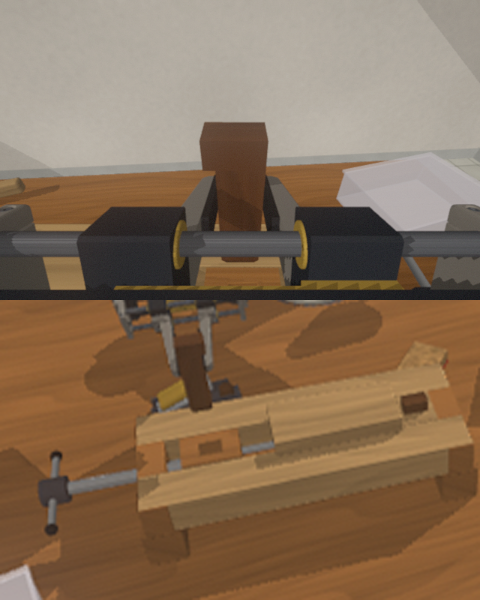

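Run:
```python
from plan import *
s=r.state();Rt=Ro.from_euler('xyz',s['tcp_rot'],degrees=True);Rs=Rt*Rrel;o=s['tcp_pos']+Rt.apply(grel)
D=lambda *a:o+Rs.apply(np.array(a)/1e3)
foot=[D(-65,y,z) for y in(-12.5,12.5) for z in(3.5,20.5)];sh=[D(-56,y,z) for y in(-16,16) for z in(0,24)];hd=[D(65,y,z) for y in(-16,24) for z in(0,24)]
print('foot c',D(-65,0,12).round(4))
B=rz(-4.5).as_matrix()
hc=[np.r_[hole,.13]+B@[a,b,0] for a in(-.013,.013) for b in(-.017,.017)]
im=cv2.imread('pics/s7.png')
x0,y0,k=160,160,7
a=cv2.resize(im[y0:260,x0:250],None,fx=k,fy=k,interpolation=cv2.INTER_CUBIC)
for P,c in((foot,(0,255,0)),(sh,(255,255,0)),(hd,(0,0,255)),(hc,(255,0,255))):
    for u,v in proj('scene',P): cv2.circle(a,(int((u-x0+.5)*k),int((v-y0+.5)*k)),3,c,-1)
cv2.imwrite('pics/v8.png',a[:600])
```

```text
foot c [ 0.5735 -0.2921  0.2118]
```

View pics/v8.png

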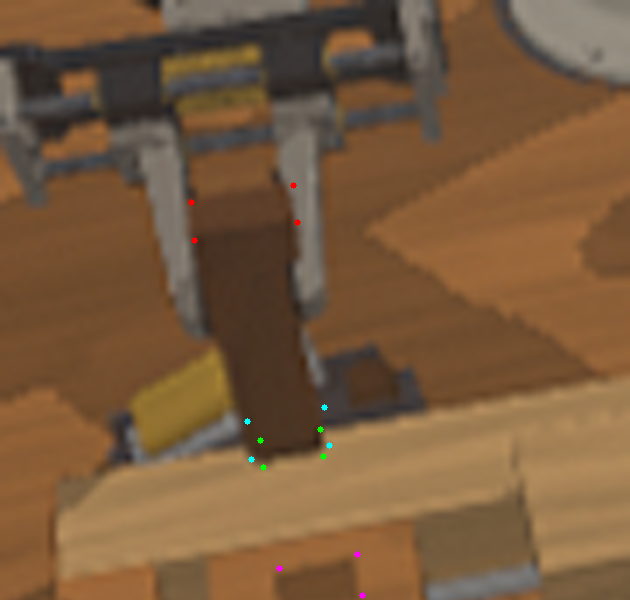

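Emit:
carry_out:
  commands:
    - {"x":-0.0008,"y":-0.002,"z":-0.015,"wx":-0.001,"wy":-0.003,"wz":-0.001,"jaw":0.02}
    - {"x":0,"y":0,"z":-0.015,"wx":0,"wy":0,"wz":0,"jaw":0.02}
    - {"x":0,"y":0,"z":-0.015,"wx":0,"wy":0,"wz":0,"jaw":0.02}
    - {"x":0,"y":0,"z":-0.015,"wx":0,"wy":0,"wz":0,"jaw":0.02}
    - {"x":0,"y":0,"z":-0.015,"wx":0,"wy":0,"wz":0,"jaw":0.02}
    - {"x":0,"y":0,"z":-0.004,"wx":0,"wy":0,"wz":0,"jaw":0.02}
    - {"x":0,"y":0,"z":-0.004,"wx":0,"wy":0,"wz":0,"jaw":0.02}
    - {"x":0,"y":0,"z":-0.004,"wx":0,"wy":0,"wz":0,"jaw":0.02}
    - {"x":0,"y":0,"z":0,"wx":0,"wy":0,"wz":0,"jaw":0.02}

```text
time_s: 12.8
tcp_pos: [0.4964, -0.289, 0.2335]
tcp_rot: [-20.1, 0.1, -94.7]
ft_force: [0.1, 0.2, -0.3]
finger_gap: 0.0318
```

Emit:
carry_out:
  commands:
    - {"x":0,"y":0,"z":-0.002,"wx":0,"wy":0,"wz":0,"jaw":0.02}
    - {"x":0,"y":0,"z":-0.002,"wx":0,"wy":0,"wz":0,"jaw":0.02}
    - {"x":0,"y":0,"z":0,"wx":0,"wy":0,"wz":0,"jaw":0.02}

```text
time_s: 13.1
tcp_pos: [0.4966, -0.2893, 0.2301]
tcp_rot: [-20.0, 0.1, -94.7]
ft_force: [2.7, -0.8, 0.8]
finger_gap: 0.0319
```

Emit:
carry_out:
  commands:
    - {"x":0.001,"y":0,"z":-0.001,"wx":0,"wy":0,"wz":0,"jaw":0.02}
    - {"x":0,"y":0,"z":-0.003,"wx":0,"wy":0,"wz":0,"jaw":0.02}
    - {"x":0,"y":0,"z":0,"wx":0,"wy":0,"wz":0,"jaw":0.02}

```text
time_s: 13.4
tcp_pos: [0.4974, -0.2891, 0.2252]
tcp_rot: [-20.1, 0.1, -94.7]
ft_force: [5.1, -0.2, -1.0]
finger_gap: 0.0319
```

Emit:
carry_out:
  commands:
    - {"x":0.0015,"y":0,"z":0,"wx":0,"wy":0,"wz":0,"jaw":0.02}
    - {"x":0,"y":0,"z":-0.003,"wx":0,"wy":0,"wz":0,"jaw":0.02}
    - {"x":0,"y":0,"z":0,"wx":0,"wy":0,"wz":0,"jaw":0.02}

```text
time_s: 13.7
tcp_pos: [0.4985, -0.2886, 0.2213]
tcp_rot: [-20.2, 0.1, -94.7]
ft_force: [-0.9, -0.6, -1.2]
finger_gap: 0.0316
```

Emit:
carry_out:
  commands:
    - {"x":0,"y":0,"z":-0.004,"wx":0,"wy":0,"wz":0,"jaw":0.02}
    - {"x":0,"y":0,"z":-0.004,"wx":0,"wy":0,"wz":0,"jaw":0.02}
    - {"x":0,"y":0,"z":-0.004,"wx":0,"wy":0,"wz":0,"jaw":0.02}
    - {"x":0,"y":0,"z":0,"wx":0,"wy":0,"wz":0,"jaw":0.02}

```text
time_s: 14.1
tcp_pos: [0.4986, -0.2887, 0.2093]
tcp_rot: [-20.2, 0.2, -94.7]
ft_force: [-0.8, -0.7, -0.2]
finger_gap: 0.0317
```

Emit:
carry_out:
  commands:
    - {"x":0,"y":0,"z":-0.005,"wx":0,"wy":0,"wz":0,"jaw":0.02}
    - {"x":0,"y":0,"z":-0.005,"wx":0,"wy":0,"wz":0,"jaw":0.02}
    - {"x":0,"y":0,"z":-0.005,"wx":0,"wy":0,"wz":0,"jaw":0.02}
    - {"x":0,"y":0,"z":-0.005,"wx":0,"wy":0,"wz":0,"jaw":0.02}
    - {"x":0,"y":0,"z":-0.004,"wx":0,"wy":0,"wz":0,"jaw":0.02}
    - {"x":0,"y":0,"z":0,"wx":0,"wy":0,"wz":0,"jaw":0.02}

```text
time_s: 14.7
tcp_pos: [0.4986, -0.2888, 0.1855]
tcp_rot: [-20.2, 0.1, -94.7]
ft_force: [0.3, -0.1, -1.2]
finger_gap: 0.032
```

Now release; then back off along the tool axis (mostly -x, a bit up).

Emit:
carry_out:
  commands:
    - {"x":0,"y":0,"z":0,"wx":0,"wy":0,"wz":0,"jaw":0.06}
    - {"x":0,"y":0,"z":0,"wx":0,"wy":0,"wz":0,"jaw":0.06}
    - {"x":0,"y":0,"z":0,"wx":0,"wy":0,"wz":0,"jaw":0.06}
    - {"x":0,"y":0,"z":0,"wx":0,"wy":0,"wz":0,"jaw":0.06}
    - {"x":0,"y":0,"z":0,"wx":0,"wy":0,"wz":0,"jaw":0.06}
    - {"x":0,"y":0,"z":0,"wx":0,"wy":0,"wz":0,"jaw":0.06}

```text
time_s: 15.3
tcp_pos: [0.4988, -0.2891, 0.1865]
tcp_rot: [-20.1, 0.1, -94.7]
ft_force: [0.2, -0.6, -0.5]
finger_gap: 0.0599
```

Run:
```python
from plan import *
a=save('wrist','w9.png');b=save('scene','s9.png')
a=a[0:400,160:480];b=cv2.resize(b[190:290,130:210],(320,400),interpolation=cv2.INTER_CUBIC)
b=cv2.resize(cv2.cvtColor(cv2.imread('pics/s9.png'),cv2.COLOR_BGR2RGB)[180:280,130:250],(480,400),interpolation=cv2.INTER_CUBIC)
cv2.imwrite('pics/v9.png',cv2.cvtColor(np.hstack([a,b]),cv2.COLOR_RGB2BGR))
```

```text
(no output)
```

View pics/v9.png

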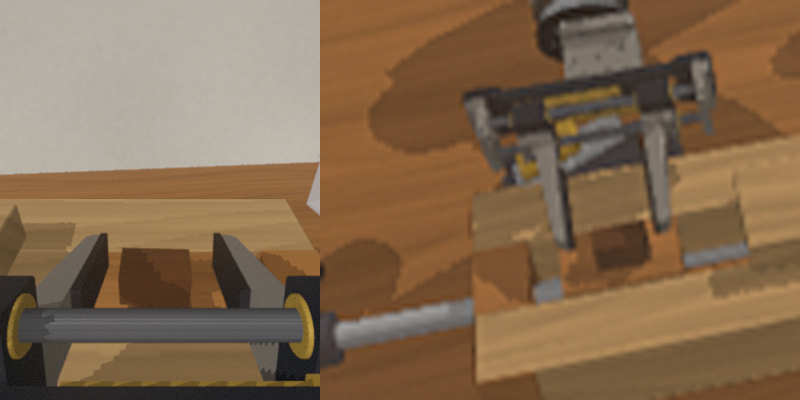

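```bash
cat >> plan.py <<'E'
by=np.array([np.sin(np.radians(4.5)),np.cos(np.radians(4.5))]) # bench +y
Rdown=Ro.from_euler('xyz',[-90,0,-4.5],degrees=True)
pin=np.array([.575,-.295])   # dog axis
E
python3 - <<'E'
from plan import *
s=r.state();R0=Ro.from_euler('xyz',s['tcp_rot'],degrees=True);rv=(Rdown*R0.inv()).as_rotvec();print('rv',rv.round(4),np.degrees(np.linalg.norm(rv)))
p0=s['tcp_pos'];pu=p0+[0,0,.17];p1=np.r_[pin+.004*by,.152+.088+.06]
print('p',pu.round(4),'->',p1.round(4))
q=s['joint_positions'];N=20
q,e=ik(pu,R0,q);print(q.round(0),e)
for i in range(1,N+1):
    f=i/N;q2,e=ik(pu+(p1-pu)*f,Ro.from_rotvec(rv*f)*R0,q);print(f,q2.round(0),np.abs(q2-q).max().round(0),round(e,4));q=q2
E
```

```text
rv [-0.8698  1.0194  1.3581] 109.31372443406293
p [ 0.4988 -0.289   0.3564] -> [ 0.5753 -0.291   0.3   ]
[-62. -14. 126.  80.  53. -12.] 3.48417961149039e-10
0.05 [-62. -12. 123.  76.  55. -13.] 4.0 0.0
0.1 [-61. -11. 121.  72.  57. -14.] 4.0 0.0
0.15 [-61.  -9. 119.  67.  59. -15.] 4.0 0.0
0.2 [-60.  -7. 116.  63.  61. -16.] 4.0 0.0
0.25 [-59.  -6. 113.  59.  62. -16.] 4.0 0.0
0.3 [-58.  -4. 111.  55.  64. -17.] 4.0 0.0
0.35 [-57.  -2. 108.  51.  65. -18.] 4.0 0.0
0.4 [-56.  -0. 106.  47.  66. -19.] 4.0 0.0
0.45 [-55.   1. 103.  43.  68. -19.] 4.0 0.0
0.5 [-53.   3. 101.  39.  69. -20.] 4.0 0.0
0.55 [-52.   5.  98.  35.  70. -21.] 4.0 0.0
0.6 [-50.   6.  96.  31.  72. -22.] 4.0 0.0
0.65 [-49.   8.  93.  27.  73. -23.] 4.0 0.0
0.7 [-47.  10.  91.  23.  74. -24.] 4.0 0.0
0.75 [-46.  11.  89.  19.  76. -26.] 4.0 0.0
0.8 [-44.  13.  87.  15.  77. -27.] 4.0 0.0
0.85 [-42.  15.  85.  11.  78. -28.] 4.0 0.0
0.9 [-41.  16.  83.   8.  79. -30.] 4.0 0.0
0.95 [-39.  18.  81.   4.  80. -31.] 4.0 0.0
1.0 [-38.  19.  80.   0.  81. -33.] 4.0 0.0
```

Emit:
carry_out:
  commands:
    - {"x":0,"y":0,"z":0.034,"wx":0,"wy":0,"wz":0,"jaw":0.06}
    - {"x":0,"y":0,"z":0.034,"wx":0,"wy":0,"wz":0,"jaw":0.06}
    - {"x":0,"y":0,"z":0.034,"wx":0,"wy":0,"wz":0,"jaw":0.06}
    - {"x":0,"y":0,"z":0.034,"wx":0,"wy":0,"wz":0,"jaw":0.06}
    - {"x":0,"y":0,"z":0.034,"wx":0,"wy":0,"wz":0,"jaw":0.06}
    - {"x":0.0048,"y":0,"z":-0.0035,"wx":-0.0544,"wy":0.0637,"wz":0.0849,"jaw":0}
    - {"x":0.0048,"y":0,"z":-0.0035,"wx":-0.0544,"wy":0.0637,"wz":0.0849,"jaw":0}
    - {"x":0.0048,"y":0,"z":-0.0035,"wx":-0.0544,"wy":0.0637,"wz":0.0849,"jaw":0}
    - {"x":0.0048,"y":0,"z":-0.0035,"wx":-0.0544,"wy":0.0637,"wz":0.0849,"jaw":0}
    - {"x":0.0048,"y":0,"z":-0.0035,"wx":-0.0544,"wy":0.0637,"wz":0.0849,"jaw":0}
    - {"x":0.0048,"y":0,"z":-0.0035,"wx":-0.0544,"wy":0.0637,"wz":0.0849,"jaw":0}

```text
time_s: 16.5
tcp_pos: [0.5275, -0.2891, 0.335]
tcp_rot: [-45.4, -13.8, -61.5]
ft_force: [-0.5, -0.1, -0.3]
finger_gap: 0.0141
```

Emit:
carry_out:
  commands:
    - {"x":0.0048,"y":0,"z":-0.0035,"wx":-0.0544,"wy":0.0637,"wz":0.0849,"jaw":0}
    - {"x":0.0048,"y":0,"z":-0.0035,"wx":-0.0544,"wy":0.0637,"wz":0.0849,"jaw":0}
    - {"x":0.0048,"y":0,"z":-0.0035,"wx":-0.0544,"wy":0.0637,"wz":0.0849,"jaw":0}
    - {"x":0.0048,"y":0,"z":-0.0035,"wx":-0.0544,"wy":0.0637,"wz":0.0849,"jaw":0}
    - {"x":0.0048,"y":0,"z":-0.0035,"wx":-0.0544,"wy":0.0637,"wz":0.0849,"jaw":0}
    - {"x":0.0048,"y":0,"z":-0.0035,"wx":-0.0544,"wy":0.0637,"wz":0.0849,"jaw":0}
    - {"x":0.0048,"y":0,"z":-0.0035,"wx":-0.0544,"wy":0.0637,"wz":0.0849,"jaw":0}
    - {"x":0.0048,"y":0,"z":-0.0035,"wx":-0.0544,"wy":0.0637,"wz":0.0849,"jaw":0}
    - {"x":0.0048,"y":0,"z":-0.0035,"wx":-0.0544,"wy":0.0637,"wz":0.0849,"jaw":0}
    - {"x":0.0048,"y":0,"z":-0.0035,"wx":-0.0544,"wy":0.0637,"wz":0.0849,"jaw":0}
    - {"x":0,"y":0,"z":0,"wx":0,"wy":0,"wz":0,"jaw":0}
    - {"x":0,"y":0,"z":0,"wx":0,"wy":0,"wz":0,"jaw":0}

```text
time_s: 17.7
tcp_pos: [0.5756, -0.2886, 0.2999]
tcp_rot: [-89.9, -0.0, -4.5]
ft_force: [0.6, 0.2, -0.1]
finger_gap: 0.0005
```

Run:
```python
from plan import *
delta(np.r_[pin+.004*by,.152+.088],Rdown)
save('wrist','w10.png')
for k in('dog','dog_jaw','dog_seat','board_near'): print(k,[([round(v) for v in d['bbox']],round(d['score'],2)) for d in optics.search_frame(k,'wrist')][:3])
print('tips',r.tips_ahead)
B=rz(-4.5).as_matrix()
print(proj('wrist',[np.r_[pin,.152]+B@[a,b,0] for a,b in((-.012,-.016),(.012,-.016),(.012,.024),(-.012,.024))]).round(0))
```

```text
dp [-0.0003 -0.0024 -0.0599] rv [-0.0014  0.0008  0.0008] q [-37.4  19.3  79.7   0.1  81.  -32.9] tcp [ 0.5756 -0.2886  0.2999] F [ 0.6  0.2 -0.1] gap 0.0005 t 17.7
dog [([304, 189, 35, 44], 0.79)]
dog_jaw [([304, 190, 33, 44], 0.86)]
dog_seat [([307, 188, 33, 44], 0.71)]
board_near [([254, 0, 144, 97], 0.94)]
tips 0.0881
[[305. 245.]
 [336. 245.]
 [337. 195.]
 [304. 195.]]
```

Emit:
carry_out:
  commands:
    - {"x":0,"y":-0.002,"z":-0.02,"wx":0,"wy":0,"wz":0,"jaw":0}
    - {"x":0,"y":0,"z":-0.02,"wx":0,"wy":0,"wz":0,"jaw":0}
    - {"x":0,"y":0,"z":-0.008,"wx":0,"wy":0,"wz":0,"jaw":0}
    - {"x":0,"y":0,"z":-0.004,"wx":0,"wy":0,"wz":0,"jaw":0}
    - {"x":0,"y":0,"z":-0.003,"wx":0,"wy":0,"wz":0,"jaw":0}
    - {"x":0,"y":0,"z":0,"wx":0,"wy":0,"wz":0,"jaw":0}

```text
time_s: 18.55
tcp_pos: [0.5757, -0.2912, 0.2458]
tcp_rot: [-90.0, -0.1, -4.5]
ft_force: [-0.0, 0.6, -1.7]
finger_gap: 0.0002
```

Emit:
carry_out:
  commands:
    - {"x":0,"y":0,"z":-0.003,"wx":0,"wy":0,"wz":0,"jaw":0}
    - {"x":0,"y":0,"z":-0.002,"wx":0,"wy":0,"wz":0,"jaw":0}
    - {"x":0,"y":0,"z":0,"wx":0,"wy":0,"wz":0,"jaw":0}

```text
time_s: 18.85
tcp_pos: [0.5757, -0.2911, 0.2404]
tcp_rot: [-90.0, -0.0, -4.5]
ft_force: [-0.0, -0.2, 0.5]
finger_gap: 0.0006
```

Emit:
carry_out:
  commands:
    - {"x":0,"y":0,"z":-0.001,"wx":0,"wy":0,"wz":0,"jaw":0}
    - {"x":0,"y":0,"z":-0.001,"wx":0,"wy":0,"wz":0,"jaw":0}
    - {"x":0,"y":0,"z":0,"wx":0,"wy":0,"wz":0,"jaw":0}

```text
time_s: 19.15
tcp_pos: [0.5759, -0.2911, 0.2401]
tcp_rot: [-90.1, -0.1, -4.5]
ft_force: [-2.5, 2.1, 7.9]
finger_gap: 0.0009
```

Emit:
carry_out:
  commands:
    - {"x":0,"y":0,"z":0.02,"wx":0,"wy":0,"wz":0,"jaw":0}
    - {"x":-0.001,"y":-0.012,"z":0.005,"wx":0,"wy":0,"wz":0,"jaw":0}
    - {"x":-0.001,"y":-0.012,"z":0,"wx":0,"wy":0,"wz":0,"jaw":0}
    - {"x":-0.001,"y":-0.013,"z":0,"wx":0,"wy":0,"wz":0,"jaw":0}
    - {"x":0,"y":0,"z":0,"wx":0,"wy":0,"wz":0,"jaw":0}
    - {"x":0,"y":0,"z":-0.02,"wx":0,"wy":0,"wz":0,"jaw":0}
    - {"x":0,"y":0,"z":-0.011,"wx":0,"wy":0,"wz":0,"jaw":0}
    - {"x":0,"y":0,"z":-0.005,"wx":0,"wy":0,"wz":0,"jaw":0}
    - {"x":0,"y":0,"z":0,"wx":0,"wy":0,"wz":0,"jaw":0}

```text
time_s: 20.05
tcp_pos: [0.5721, -0.3275, 0.2259]
tcp_rot: [-89.9, 0.1, -4.5]
ft_force: [0.2, -0.4, -0.6]
finger_gap: 0.0003
```

Run:
```python
from plan import *
delta(np.r_[pin-.032*by,.138+.088],Rdown)
q=r.state()['joint_positions']
for d in(.05,.1): print(ik(np.r_[pin+(d-.026)*by,.226],Rdown,q)[0].round(0))
```

```text
dp [0.0004 0.0006 0.0001] rv [-0.0014 -0.0018 -0.0006] q [-40.3  24.9  81.   -0.   74.2 -35.8] tcp [ 0.5721 -0.3275  0.2259] F [ 0.2 -0.4 -0.6] gap 0.0003 t 20.05
[-36.  22.  85.   0.  73. -32.]
[-32.  20.  88.  -0.  73. -27.]
```

Emit:
carry_out:
  commands:
    - {"x":0.0005,"y":0.003,"z":0,"wx":0,"wy":0,"wz":0,"jaw":0}
    - {"x":0.0004,"y":0.003,"z":0,"wx":0,"wy":0,"wz":0,"jaw":0}
    - {"x":0.0003,"y":0.003,"z":0,"wx":0,"wy":0,"wz":0,"jaw":0}
    - {"x":0.0004,"y":0.005,"z":0,"wx":0,"wy":0,"wz":0,"jaw":0}
    - {"x":0.0004,"y":0.005,"z":0,"wx":0,"wy":0,"wz":0,"jaw":0}
    - {"x":0.0004,"y":0.005,"z":0,"wx":0,"wy":0,"wz":0,"jaw":0}
    - {"x":0.0004,"y":0.005,"z":0,"wx":0,"wy":0,"wz":0,"jaw":0}
    - {"x":0.0004,"y":0.005,"z":0,"wx":0,"wy":0,"wz":0,"jaw":0}
    - {"x":0.0004,"y":0.005,"z":0,"wx":0,"wy":0,"wz":0,"jaw":0}
    - {"x":0.0004,"y":0.005,"z":0,"wx":0,"wy":0,"wz":0,"jaw":0}

```text
time_s: 21.05
tcp_pos: [0.5767, -0.2836, 0.2274]
tcp_rot: [-90.0, -0.0, -4.5]
ft_force: [1.7, -4.4, 4.1]
finger_gap: 0.0002
```

Emit:
carry_out:
  commands:
    - {"x":0.0004,"y":0.005,"z":0,"wx":0,"wy":0,"wz":0,"jaw":0}
    - {"x":0.0004,"y":0.005,"z":0,"wx":0,"wy":0,"wz":0,"jaw":0}
    - {"x":0.0004,"y":0.005,"z":0,"wx":0,"wy":0,"wz":0,"jaw":0}
    - {"x":0.0004,"y":0.005,"z":0,"wx":0,"wy":0,"wz":0,"jaw":0}
    - {"x":0.0004,"y":0.005,"z":0,"wx":0,"wy":0,"wz":0,"jaw":0}
    - {"x":0,"y":0,"z":0,"wx":0,"wy":0,"wz":0,"jaw":0}

```text
time_s: 21.65
tcp_pos: [0.5784, -0.2577, 0.2268]
tcp_rot: [-89.9, 0.1, -4.4]
ft_force: [-0.0, -2.4, 1.5]
finger_gap: 0.0004
```

Run:
```python
from plan import *
s=log()
save('wrist','w11.png');save('top','t11.png')
B=rz(-4.5).as_matrix()
for n in('wrist','top'):
  for k in('dog','wagon','board','fixed_jaw'): print(n,k,[([round(v) for v in d['bbox']],round(d['score'],2)) for d in optics.search_frame(k,n)][:2])
np.savez('w11.npz',*cal('wrist'))
```

```text
t 21.65 q [-34.9  21.2  85.7   0.   73.2 -30.5] p [ 0.5784 -0.2577  0.2268] rot [-8.992e+01  6.000e-02 -4.430e+00] F [-0.  -2.4  1.5] gap 0.0004
wrist dog [([15, 171, 119, 138], 0.61)]
wrist wagon [([265, 149, 111, 220], 0.68)]
wrist board [([221, 0, 215, 151], 0.77), ([123, 0, 397, 381], 0.39)]
wrist fixed_jaw [([123, 0, 397, 385], 0.63), ([220, 0, 212, 154], 0.18)]
top dog [([176, 238, 36, 18], 0.82), ([172, 177, 35, 17], 0.66)]
top wagon [([416, 152, 82, 48], 0.91)]
top board [([355, 150, 61, 32], 0.61)]
top fixed_jaw [([320, 136, 175, 74], 0.89)]
```

View pics/w11.png

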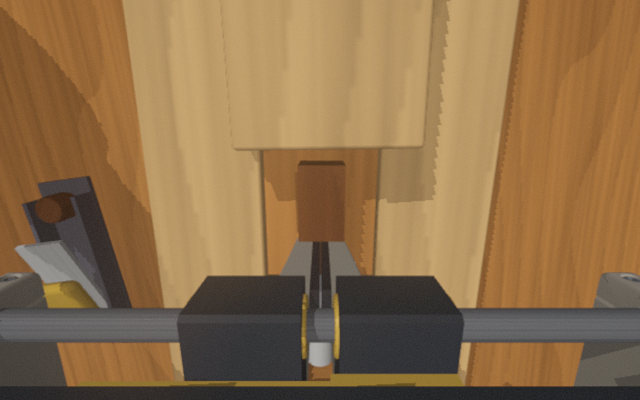

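Emit:
carry_out:
  commands:
    - {"x":0.0004,"y":0.004,"z":0,"wx":0,"wy":0,"wz":0,"jaw":0}
    - {"x":0.0003,"y":0.004,"z":0,"wx":0,"wy":0,"wz":0,"jaw":0}
    - {"x":0.0003,"y":0.004,"z":0,"wx":0,"wy":0,"wz":0,"jaw":0}
    - {"x":0.0002,"y":0.003,"z":0,"wx":0,"wy":0,"wz":0,"jaw":0}

```text
time_s: 22.55
tcp_pos: [0.5799, -0.2446, 0.2278]
tcp_rot: [-90.2, -0.1, -4.5]
ft_force: [-1.4, -6.8, -0.4]
finger_gap: 0.0001
```

Emit:
carry_out:
  commands:
    - {"x":0.0002,"y":0.002,"z":0,"wx":0,"wy":0,"wz":0,"jaw":0}
    - {"x":0.0002,"y":0.002,"z":0,"wx":0,"wy":0,"wz":0,"jaw":0}

```text
time_s: 22.75
tcp_pos: [0.5802, -0.2407, 0.2277]
tcp_rot: [-90.2, -0.0, -4.5]
ft_force: [-1.8, -5.7, 0.9]
finger_gap: 0.0006
```

Emit:
carry_out:
  commands:
    - {"x":0.0001,"y":0.0015,"z":0,"wx":0,"wy":0,"wz":0,"jaw":0}
    - {"x":0.0001,"y":0.0015,"z":0,"wx":0,"wy":0,"wz":0,"jaw":0}

```text
time_s: 22.95
tcp_pos: [0.5804, -0.2386, 0.2279]
tcp_rot: [-90.3, -0.1, -4.5]
ft_force: [-0.9, -11.1, -0.4]
finger_gap: 0.0004
```

Emit:
carry_out:
  commands:
    - {"x":0.0001,"y":0.001,"z":0,"wx":0,"wy":0,"wz":0,"jaw":0}
    - {"x":0.0001,"y":0.001,"z":0,"wx":0,"wy":0,"wz":0,"jaw":0}

```text
time_s: 23.15
tcp_pos: [0.5804, -0.2382, 0.228]
tcp_rot: [-90.5, -0.1, -4.5]
ft_force: [-2.3, -16.5, -1.3]
finger_gap: 0.0003
```

Emit:
carry_out:
  commands:
    - {"x":0.0001,"y":0.001,"z":0,"wx":0,"wy":0,"wz":0,"jaw":0}
    - {"x":0,"y":0,"z":0,"wx":0,"wy":0,"wz":0,"jaw":0}
    - {"x":0,"y":0,"z":0,"wx":0,"wy":0,"wz":0,"jaw":0}

```text
time_s: 23.45
tcp_pos: [0.5804, -0.2381, 0.2281]
tcp_rot: [-90.6, -0.1, -4.5]
ft_force: [-2.5, -16.3, -1.6]
finger_gap: 0.0004
```

Emit:
carry_out:
  commands:
    - {"x":0,"y":-0.003,"z":0,"wx":0,"wy":0,"wz":0,"jaw":0}
    - {"x":0,"y":-0.003,"z":0,"wx":0,"wy":0,"wz":0,"jaw":0}
    - {"x":-0.001,"y":-0.008,"z":0,"wx":0,"wy":0,"wz":0,"jaw":0}
    - {"x":0,"y":0,"z":0.03,"wx":0,"wy":0,"wz":0,"jaw":0}
    - {"x":0,"y":0,"z":0.04,"wx":0,"wy":0,"wz":0,"jaw":0}
    - {"x":0,"y":-0.02,"z":0.04,"wx":0,"wy":0,"wz":0,"jaw":0}
    - {"x":0,"y":-0.02,"z":0.02,"wx":0,"wy":0,"wz":0,"jaw":0}
    - {"x":0,"y":0,"z":0,"wx":0,"wy":0,"wz":0,"jaw":0}
    - {"x":0,"y":0,"z":0,"wx":0,"wy":0,"wz":0,"jaw":0}

```text
time_s: 24.35
tcp_pos: [0.5796, -0.2873, 0.3561]
tcp_rot: [-89.9, 0.0, -4.5]
ft_force: [-0.2, 1.7, -1.1]
finger_gap: 0.0007
```

Run:
```python
from plan import *
s=log();im=save('wrist','w12.png');np.savez('w12.npz',*cal('wrist'))
a=cv2.resize(im[0:270,180:480],None,fx=2.2,fy=2.2,interpolation=cv2.INTER_CUBIC);cv2.imwrite('pics/w12c.png',cv2.cvtColor(a,cv2.COLOR_RGB2BGR))
```

```text
t 24.35 q [-37.1  18.1  74.8   0.1  87.1 -32.6] p [ 0.5796 -0.2873  0.3561] rot [-8.991e+01  4.000e-02 -4.480e+00] F [-0.2  1.7 -1.1] gap 0.0007
```

View pics/w12c.png

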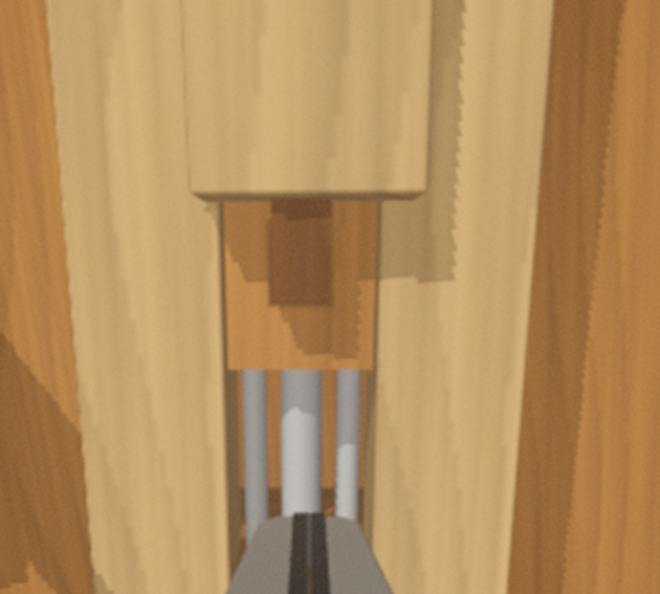

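Emit:
carry_out:
  commands:
    - {"x":0.001,"y":0.025,"z":-0.02,"wx":0,"wy":0,"wz":0,"jaw":0}
    - {"x":0.001,"y":0.025,"z":-0.025,"wx":0,"wy":0,"wz":0,"jaw":0}
    - {"x":0.001,"y":0.025,"z":-0.025,"wx":0,"wy":0,"wz":0,"jaw":0}
    - {"x":0,"y":0,"z":-0.025,"wx":0,"wy":0,"wz":0,"jaw":0}
    - {"x":0,"y":0,"z":-0.012,"wx":0,"wy":0,"wz":0,"jaw":0}
    - {"x":0,"y":0,"z":-0.004,"wx":0,"wy":0,"wz":0,"jaw":0}
    - {"x":0,"y":0,"z":0,"wx":0,"wy":0,"wz":0,"jaw":0}

```text
time_s: 25.1
tcp_pos: [0.5824, -0.2129, 0.2456]
tcp_rot: [-90.0, 0.1, -4.5]
ft_force: [0.4, 0.2, -0.5]
finger_gap: 0.0004
```

Emit:
carry_out:
  commands:
    - {"x":0,"y":0,"z":-0.002,"wx":0,"wy":0,"wz":0,"jaw":0}
    - {"x":0,"y":0,"z":-0.002,"wx":0,"wy":0,"wz":0,"jaw":0}
    - {"x":0,"y":0,"z":0,"wx":0,"wy":0,"wz":0,"jaw":0}

```text
time_s: 25.4
tcp_pos: [0.5828, -0.2134, 0.2428]
tcp_rot: [-90.0, -0.1, -4.5]
ft_force: [0.6, 0.4, -0.8]
finger_gap: 0.0006
```

Emit:
carry_out:
  commands:
    - {"x":0,"y":0,"z":-0.002,"wx":0,"wy":0,"wz":0,"jaw":0}
    - {"x":0,"y":0,"z":0,"wx":0,"wy":0,"wz":0,"jaw":0}

```text
time_s: 25.6
tcp_pos: [0.5828, -0.2132, 0.2405]
tcp_rot: [-90.0, -0.0, -4.5]
ft_force: [0.4, 0.2, -1.0]
finger_gap: 0.0004
```

Emit:
carry_out:
  commands:
    - {"x":0,"y":0,"z":-0.001,"wx":0,"wy":0,"wz":0,"jaw":0}
    - {"x":0,"y":0,"z":0,"wx":0,"wy":0,"wz":0,"jaw":0}

```text
time_s: 25.8
tcp_pos: [0.5829, -0.2133, 0.2404]
tcp_rot: [-90.1, -0.1, -4.5]
ft_force: [-1.7, -0.5, 5.5]
finger_gap: 0.0006
```

Emit:
carry_out:
  commands:
    - {"x":0,"y":0,"z":0.02,"wx":0,"wy":0,"wz":0,"jaw":0}
    - {"x":-0.001,"y":-0.02,"z":0.003,"wx":0,"wy":0,"wz":0,"jaw":0}
    - {"x":-0.001,"y":-0.015,"z":0,"wx":0,"wy":0,"wz":0,"jaw":0}
    - {"x":-0.001,"y":0,"z":-0.015,"wx":0,"wy":0,"wz":0,"jaw":0}
    - {"x":0,"y":0,"z":-0.015,"wx":0,"wy":0,"wz":0,"jaw":0}
    - {"x":0,"y":0,"z":-0.008,"wx":0,"wy":0,"wz":0,"jaw":0}
    - {"x":0,"y":0.004,"z":0,"wx":0,"wy":0,"wz":0,"jaw":0}
    - {"x":0,"y":0.003,"z":0,"wx":0,"wy":0,"wz":0,"jaw":0}
    - {"x":0,"y":0,"z":0,"wx":0,"wy":0,"wz":0,"jaw":0}

```text
time_s: 26.7
tcp_pos: [0.5801, -0.2403, 0.2248]
tcp_rot: [-90.0, -0.1, -4.4]
ft_force: [-0.1, -0.2, 0.7]
finger_gap: 0.0004
```

Emit:
carry_out:
  commands:
    - {"x":0,"y":0.001,"z":0,"wx":0,"wy":0,"wz":0,"jaw":0}
    - {"x":0,"y":0.001,"z":0,"wx":0,"wy":0,"wz":0,"jaw":0}
    - {"x":0,"y":0,"z":0,"wx":0,"wy":0,"wz":0,"jaw":0}

```text
time_s: 27.0
tcp_pos: [0.58, -0.2394, 0.2251]
tcp_rot: [-90.1, -0.1, -4.5]
ft_force: [-0.5, -1.7, 1.2]
finger_gap: 0.0004
```

Emit:
carry_out:
  commands:
    - {"x":0,"y":0.001,"z":0,"wx":0,"wy":0,"wz":0,"jaw":0}
    - {"x":0,"y":0.001,"z":0,"wx":0,"wy":0,"wz":0,"jaw":0}
    - {"x":0,"y":0,"z":0,"wx":0,"wy":0,"wz":0,"jaw":0}

```text
time_s: 27.3
tcp_pos: [0.58, -0.2388, 0.2252]
tcp_rot: [-90.3, -0.1, -4.5]
ft_force: [0.2, -7.0, 1.7]
finger_gap: 0.0004
```

Emit:
carry_out:
  commands:
    - {"x":0,"y":0.001,"z":0,"wx":0,"wy":0,"wz":0,"jaw":0}
    - {"x":0,"y":0.001,"z":0,"wx":0,"wy":0,"wz":0,"jaw":0}
    - {"x":0,"y":0.001,"z":0,"wx":0,"wy":0,"wz":0,"jaw":0}
    - {"x":0,"y":0,"z":0,"wx":0,"wy":0,"wz":0,"jaw":0}

```text
time_s: 27.7
tcp_pos: [0.5799, -0.2382, 0.2256]
tcp_rot: [-90.6, -0.2, -4.5]
ft_force: [-0.1, -14.2, -0.4]
finger_gap: -0.0
```

Firmly nipped again at the same place. I'll retreat and check.

Emit:
carry_out:
  commands:
    - {"x":0,"y":-0.004,"z":0,"wx":0,"wy":0,"wz":0,"jaw":0}
    - {"x":-0.001,"y":-0.01,"z":0,"wx":0,"wy":0,"wz":0,"jaw":0}
    - {"x":0,"y":0,"z":0.04,"wx":0,"wy":0,"wz":0,"jaw":0}
    - {"x":0,"y":0,"z":0.045,"wx":0,"wy":0,"wz":0,"jaw":0}
    - {"x":-0.02,"y":0,"z":0.045,"wx":0,"wy":0,"wz":0,"jaw":0}
    - {"x":-0.03,"y":0,"z":0.045,"wx":0,"wy":0,"wz":0,"jaw":0}
    - {"x":-0.03,"y":0.02,"z":0.045,"wx":0,"wy":0,"wz":0,"jaw":0}
    - {"x":0,"y":0.04,"z":0.03,"wx":0,"wy":0,"wz":0,"jaw":0}
    - {"x":0,"y":0,"z":0,"wx":0,"wy":0,"wz":0,"jaw":0}
    - {"x":0,"y":0,"z":0,"wx":0,"wy":0,"wz":0,"jaw":0}

```text
time_s: 28.7
tcp_pos: [0.505, -0.1903, 0.4653]
tcp_rot: [-90.0, -0.1, -4.4]
ft_force: [-0.1, -0.9, -0.3]
finger_gap: 0.0002
```

Run:
```python
from plan import *
s=log();im=save('wrist','w13.png');np.savez('w13.npz',*cal('wrist'))
cv2.imwrite('pics/w13c.png',cv2.cvtColor(cv2.resize(im[0:260,180:540],None,fx=2.2,fy=2.2,interpolation=cv2.INTER_CUBIC),cv2.COLOR_RGB2BGR))
```

```text
t 28.7 q [-33.5   0.7  82.3  -0.   96.9 -29.1] p [ 0.505  -0.1903  0.4653] rot [-9.004e+01 -7.000e-02 -4.390e+00] F [-0.1 -0.9 -0.3] gap 0.0002
```

View pics/w13c.png

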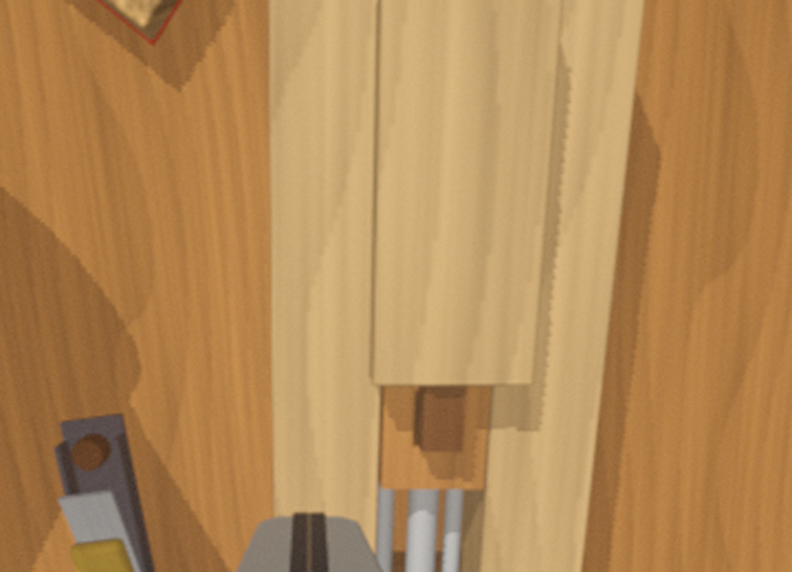

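Run:
```python
from plan import *
z=np.load('w13.npz');C=tuple(z[k] for k in z.files)
def yaw(pts,zz):
    w=onz('wrist',np.array(pts)/2.2+[180,0],zz,C);d=w[0]-w[1];return w[:,:2].round(4).tolist(),np.degrees(np.arctan2(-d[0],d[1])).round(2)
print('boardL',yaw([(380,10),(373,375)],.16));print('boardR',yaw([(561,10),(532,375)],.16))
print('benchL',yaw([(270,20),(273,500)],.13));print('benchR',yaw([(643,20),(583,550)],.13))
w=onz('wrist',np.array([(372,384),(532,384)])/2.2+[180,0],.16,C);d=w[1]-w[0];print('end',w.round(4).tolist(),np.degrees(np.arctan2(d[1],d[0])).round(2))
save('top','t13.png')
for k in('board','stout_dog','plane','sanding_block','till'): print(k,[([round(v) for v in d['bbox']],round(d['score'],2)) for d in optics.search_frame(k,'top')][:1])
```

```text
boardL ([[0.5544, -0.0009], [0.5412, -0.1802]], np.float64(-4.22))
boardR ([[0.6427, -0.0079], [0.6291, -0.187]], np.float64(-4.34))
benchL ([[0.4995, 0.0082], [0.4767, -0.2587]], np.float64(-4.87))
benchR ([[0.6962, -0.0074], [0.6711, -0.3075]], np.float64(-4.79))
end [[0.5403, -0.1851, 0.16], [0.6291, -0.1921, 0.16]] -4.46
board []
stout_dog [([263, 189, 27, 33], 0.7)]
plane [([421, 235, 38, 13], 0.76)]
sanding_block [([310, 210, 32, 37], 0.95)]
till [([223, 164, 76, 73], 0.58)]
```

Board and bench directions agree to about 0.5°. Handing in.

```bash
python3 -c "
from workcell import order
print(order.close_job())"
```

```text
the job is handed in; nothing more can be done
None
```

The slim dog is out of the till and seated fully home in the sliding block with its jaw towards the board. The board is nipped between it and the fixed dog. I handed the job in at about 29 s of the 67 s allowed.

- **Dog seated:** Pressing down on the head with closed fingertips met contact at about 152 mm, which is the home height. I pressed once before sliding the block and again after the first slide. I did not press again after the second, final push.
- **Nip:** Pushing the block came to a hard stop at the same place both times, at 16 N and then 14 N. The stop was where I had predicted it from the fixed dog's position. I judged contact at the fixed dog's end from this force and position; the last picture shows only the end at the slim dog.
- **Board:** The last picture shows it against the dog's jaw. Its edges and end run within about 0.5° of the bench edges, which is measurement noise. It sits a few millimetres off the dog's centre line to one side, as it lay at the start. I did not measure that it lies flat, only saw it so in the picture.
- **Other things:** The stout dog, plane, sanding block and till were detected in the top camera within a few pixels of where they started.
- **Failed or over budget:** In the last top-camera check the network did not find the board, so I relied on the wrist picture. I viewed 15 pictures, 5 past the budget of 10.

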